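# Oil the master block and put the plug gauges away

## Robot

A 7-joint arm with a two-finger parallel gripper is mounted at the origin on the work surface. World frame = base frame: x ahead of the robot, y to its left, z up, the work surface at z = 0. Lengths are in mm, angles in rad, forces in N, time in s.
With the tool pointing down it reaches from about 425 to 950 mm from the base axis. Payload 16.7 kg.
Tool frame: the origin (TCP) lies at the very end of the fingers, on their centre line; the grasp point (between the pads) lies 19 mm behind it; z points along the fingers, y is the line along which they close (so a half turn about z gives the same grasp; the last joint's range is limited). The gripper opens to 94 mm and grips with 3 to 60 N. Pads are 16 mm wide; open, the fingers measure 119 mm over their backs; the gripper's body (75 mm by 177 mm) begins 78 mm behind the grasp point.
Start: joints at [-1.256, 0.426, 0.074, 1.606, -0.034, 1.111, -0.067], TCP at [301.959, 603.652, 205.467] pointing down, gripper open.
Joint ranges: [-2.85, 2.85], [-0.5, 2.14], [-1.23, 1.37], [0.21, 2.46], [-1.02, 4.16], [0.16, 2.05], [-2.73, 2.73]. Speed limits (rad/s): [1.89, 1.89, 2.39, 2.39, 3.01, 3.01, 3.01].

## Interface

Orientations are given as a unit quaternion [x, y, z, w].
In Python, from bench import state, read_camera, sign_off, recognise, trace gives the robot as it stands.
- The arm moves only by the tool step_arm, never from a script. Its argument "deltas" is a list of rows, each a list of 7 numbers: the shift along the tool's x, y, z in m, then the turn, a rotation vector about the tool's x, y, z in rad, then the opening, from 0 (shut) to 1 (fully open). A call has 1 to 20 rows; each row shifts and turns the commanded pose from where the row before left it, along the tool's axes as they then stand; what a row does not reach is not made up. A row lasts 1/8 s, in which the tool goes at most 62.5 mm and 10.7 degrees, less where a joint would pass 70% of its speed; a pose out of reach is approached as far as the arm can. A call with a gripper value outside its range is refused whole. The fingers move at their own pace and stop on an object; the grip force is fixed at half the most. Time passes only in rows, so rows that do not move let the fingers close. It gives the time, the measured TCP pose, the force, the opening and the grip force at its end, in the units of the state.
- state(): the state, without advancing time (a new reading comes with each control period).
- read_camera(name): name is "side" or "top"; returns a dict with "pixels" (420x560x3 uint8, blue, green, red), "range_z" (420x560 float32, mm along the optical axis (not along the pixel's ray), 0 where there is no reading), "mtx" (3x3 intrinsics, pixels), "R" (3x3) and "t" (3): a world point X has camera coordinates R X + t. Camera axes: x right, y down, z forward; pixel columns grow to the right and rows downward; lengths in mm; the calibration is good to about 2 mm. A picture is of the moment at which its call begins.
- sign_off(): hands the job in; it is judged then, once.
Trained networks look in the newest picture that a camera, given by its name, has taken for a name from the list of things; names that differ only in an ending like _2 or _b are one class to them, and where a whole thing is asked for, a point or a joint stands for the part that bears it (a point fixed in the world has none). Each returns a list of dicts, best first, with "conf" (0 to 1); they miss things now and then, are a little off and sometimes report something else, mostly with a low value. They report only what shows in the picture. A call takes as long as a camera call. They do not tell look-alikes from the thing itself.
- recognise(camera, label): "extent" ([left, top, right, bottom] as shares, 0 to 1, of the picture: columns of its width, rows of its height, round what is visible of it).
- trace(camera, label): "pixels" (420x560 bool, what is visible of it) and "extent" ([left, top, right, bottom] as shares, 0 to 1, of the picture: columns of its width, rows of its height, round what is visible of it).
The state is a dict: "t": time; "joint_positions": joint angles; "qd": joint speeds; "tau": joint torques, N m; "tool_pos": TCP position; "eef_rot": TCP orientation; "ft_force": force on the tool from outside, world axes, zero at the start; "wrist_torque": the same for the moment, N m; "opening": finger opening in mm; "grip_force": force on a finger pad.
Only numpy, scipy, OpenCV 4.12 (cv2) and the standard library are available. Lean on these libraries where they do the work, as an engineer would, in place of code of your own. Each camera call takes 0.05 s, during which the arm holds its last target. There are 200 camera calls.

## Task

Put the gauging set away at the end of the shift: dip the bristles of the flat brush well down into the open round oil tin, then dab them on the bare top of the steel master block, and after that set its cover plate on the block, square and with the edges flush. Lay the brush back on its wooden rest and stand every plug gauge upright in its own cell of the divided crate; do not knock the tin over, and leave the mug, the stapler and the tape roll where they are.

Things in the scene. Friction and masses are not known exactly. Their poses are not given: they have to be found in the camera images.
- brush: flat brush, 200 x 14 mm thick, lying on its rest, bristles towards the robot. Origin: underside, middle of the length; x along it towards the bristles, z up. Pale wooden handle 20 mm wide from x = -100 to +20 mm, steel ferrule 32 mm wide from 20 to 50 mm, stiff black bristles (30 mm wide, 10 mm thick) from 50 to 100 mm. 70 g
- brush_tip (a point): middle of the end of the bristles, 100 mm from the brush's origin along x and 7 mm above its underside
- rest: wooden brush rest fixed to the desk, base 110 x 75 x 12 mm. Origin: centre of its underside. Two cross bars at x = -40 and +40 mm, 12 mm thick, carry the brush, its underside 30 mm above the desk, centred, its x axis along the rest's -x. The bars' raised ends (top 44 mm) at y = -32 and +32 mm leave 55 mm between them
- tin: open round tin of bare aluminium, outside diameter 96 mm, 60 mm high, wall 4 mm, floor 5 mm thick, loose, 0.4 kg. Origin: centre of its underside; z up
- block: steel master block fixed to the desk, 120 (x) x 105 (y) x 40 (z) mm. Origin: centre of its underside
- block_top (a point): centre of the block's flat top, 40 mm above its origin
- cover: cover plate of the block, aluminium, 120 (x) x 105 (y) x 10 mm, lying on the desk, 0.32 kg. Origin: centre of its underside. A black bar grip 60 mm long (along x), 20 mm wide (y) stands in the middle of it, from 10 to 50 mm above the underside. Either way round fits
- crate: plywood crate fixed to the desk, 147 (x) x 218 (y) x 40 (z) mm, divided in 2 (along x) by 3 (along y) open cells, each 66 x 66 mm inside. Origin: centre of its underside. Cell centres at x = -35.5 and +35.5 mm, y = -71, 0 and +71 mm; walls 5 mm thick and 40 mm high, floor 5 mm thick
- gauge1: plug gauge, present in some runs and absent in others: bare steel cylinder head 38 mm in diameter and 40 mm high, standing on the desk, with a dark steel handle 24 mm in diameter rising from its centre, from 40 to 95 mm height. Origin: centre of its underside; z up along its axis
- gauge2: plug gauge, present in some runs and absent in others: bare steel cylinder head 42 mm in diameter and 40 mm high, standing on the desk, with a dark steel handle 24 mm in diameter rising from its centre, from 40 to 95 mm height. Origin: centre of its underside; z up along its axis
- gauge3: plug gauge, present in some runs and absent in others: bare steel cylinder head 42 mm in diameter and 40 mm high, standing on the desk, with a dark steel handle 24 mm in diameter rising from its centre, from 40 to 95 mm height. Origin: centre of its underside; z up along its axis
- gauge4: plug gauge, present in some runs and absent in others: bare steel cylinder head 46 mm in diameter and 40 mm high, standing on the desk, with a dark steel handle 24 mm in diameter rising from its centre, from 40 to 95 mm height. Origin: centre of its underside; z up along its axis
- gauge5: plug gauge, present in some runs and absent in others: bare steel cylinder head 46 mm in diameter and 40 mm high, standing on the desk, with a dark steel handle 24 mm in diameter rising from its centre, from 40 to 95 mm height. Origin: centre of its underside; z up along its axis
- mug: white coffee mug, 80 mm in diameter, 90 mm high, with a handle: a bystander, its place and the tin's may be swapped. Origin: centre of its underside
- stapler: black and red stapler, 130 x 34 x 47 mm, a bystander. Origin: centre of its underside, x along it
- tape_roll: roll of yellow tape lying flat, 100 mm in diameter, 24 mm high, a bystander. Origin: centre of its underside
Things that resemble listed ones, but are neither listed nor needed, are in the scene too. There is more than one size of the brush; the job needs the middle-sized.

How it is judged (in metres and radians):
On the way, in this order (a step that is already met when the one before it is completed fails the run):
1. the held brush's bristles are dipped well down into the tin (z of brush_tip in the frame of tin between 0 and 0.042 m and horizontal distance between brush_tip and tin below 0.044 m and contact force between the fingers and brush above 1 N), for 0.2 s.
2. the bristles are dabbed on the bare top of the master block (contact force between brush and block above 0.3 N and z of brush_tip in the frame of block_top below 0.012 m and x of brush_tip in the frame of block_top between -0.06 and 0.06 m and y of brush_tip in the frame of block_top between -0.052 and 0.052 m), for 0.1 s.
3. the cover plate lies square and flush on the block (horizontal distance between cover and block_top below 0.006 m and z of cover in the frame of block_top between -0.004 and 0.004 m and angle between the x axis of cover and the x axis of block, either way round below 0.1 rad), for 0.2 s.
At the end, for the whole second after the job is handed in: Cover on the block, centred within 6 mm, square within 0.1 rad; brush lying on both bars of its rest (35 mm lengthwise, 22 mm sideways, 0.3 rad); every gauge present upright (0.12 rad) on the floor of its own crate cell; all released (all of step 3 and angle between the x axis of brush and the x axis of rest, either way round below 0.3 rad and z of brush in the frame of rest between 0.024 and 0.038 m and x of brush in the frame of rest between -0.035 and 0.035 m and y of brush in the frame of rest between -0.022 and 0.022 m and angle between each of gauge1, gauge2, gauge3, gauge4, gauge5's own z axis and vertical below 0.12 rad and z of gauge1 in the frame of crate between 0.001 and 0.01 m and x of gauge1 in the frame of crate between -0.07 and 0.07 m and y of gauge1 in the frame of crate between -0.105 and 0.105 m and z of gauge2 in the frame of crate between 0.001 and 0.01 m and x of gauge2 in the frame of crate between -0.07 and 0.07 m and y of gauge2 in the frame of crate between -0.105 and 0.105 m and z of gauge3 in the frame of crate between 0.001 and 0.01 m and x of gauge3 in the frame of crate between -0.07 and 0.07 m and y of gauge3 in the frame of crate between -0.105 and 0.105 m and z of gauge4 in the frame of crate between 0.001 and 0.01 m and x of gauge4 in the frame of crate between -0.07 and 0.07 m and y of gauge4 in the frame of crate between -0.105 and 0.105 m and z of gauge5 in the frame of crate between 0.001 and 0.01 m and x of gauge5 in the frame of crate between -0.07 and 0.07 m and y of gauge5 in the frame of crate between -0.105 and 0.105 m); the robot touches nothing.
It fails at once if the tin is knocked over (angle between tin's own z axis and vertical above 0.6 rad).
It fails at once if the mug is moved more than 4 cm (distance of mug from where it was at the start of the episode above 0.04 m).
It fails at once if the stapler is moved more than 4 cm (distance of stapler from where it was at the start of the episode above 0.04 m).
It fails at once if the tape roll is moved more than 4 cm (distance of tape_roll from where it was at the start of the episode above 0.04 m).
Of gauge1, gauge2, gauge3, gauge4, gauge5 only 3 to 5 are there at a start; the rules pass over those that are not, and their reading is None.
At some moment in a run one of cover, gauge1, gauge2, gauge3, gauge4, gauge5 may be knocked a few centimetres aside while the robot is not near it.
It also fails if it takes over 210 s, if anything falls off the work surface, if the arm or the gripper's body presses on something with over 40 N, if the wrist force passes 120 N, or if a joint passes its speed limit or range.

## Working session

There is one attempt and no reset: what is moved stays moved. The work goes in short steps, Python scripts to look and compute and a tool call to move; the robot and the scene stay as the last step left them, time stands still between calls to the robot, and variables do not carry over. Pictures are saved under pics/ and viewed, at most 14 in all, crops included, and the job is handed in when it is done.

Besides the shell and the picture viewer there is one more tool, called after ">>>" as name(argument=value, ...) on one line, values as JSON. step_arm: Moves the arm, as the interface text tells. Its arguments: {"type":"object","properties":{"deltas":{"type":"array"}},"required":["deltas"]}

```bash
mkdir -p pics
python3 - <<'E'
from bench import *
import cv2,numpy as np
print(state())
for c in("top","side"):
    d=read_camera(c); cv2.imwrite(f"pics/{c}0.png",d["pixels"]); np.savez(f"{c}0.npz",**d); print(c,d["mtx"].tolist(),d["R"].round(3).tolist(),d["t"])
    for n in["brush","rest","tin","block","cover","crate","gauge1","mug","stapler","tape_roll"]:
        print(n,[(round(r["conf"],2),[int(v*s) for v,s in zip(r["extent"],(560,420,560,420))]) for r in recognise(c,n)])
E
```

```text
{'t': 0.0, 'joint_positions': array([-1.25647225,  0.42669471,  0.07386998,  1.60665505, -0.0340966 ,
        1.11083426, -0.0671241 ]), 'qd': array([ 1.96730007e-03, -8.70114861e-04,  2.19892715e-04,  2.81983361e-04,
       -4.53349711e-04,  9.20325755e-04,  3.02221638e-05]), 'tau': array([-8.30957269e-04, -9.35829377e+01,  3.66599277e+00, -4.54198980e+01,
       -4.90581547e-02,  2.04869971e-02,  1.20908885e-04]), 'tool_pos': array([301.80507957, 603.23604668, 204.77989122]), 'eef_rot': array([ 2.29874317e-01,  9.73220096e-01, -6.58098168e-04, -1.00581294e-04]), 'ft_force': array([-0.33361461, -0.08539506, -0.71483524]), 'wrist_torque': array([ 0.01609785,  0.06316013, -0.00838517]), 'grip_force': 0.0, 'opening': 94.2210476639506}
top [[397.5962459592689, 0.0, 281.2526877605127], [0.0, 397.5962459592689, 209.2781573370681], [0.0, 0.0, 1.0]] [[-0.03, -1.0, -0.002], [-0.999, 0.03, -0.038], [0.038, 0.0, -0.999]] [ -69.99381921  493.54388422 1038.41094594]
brush [(0.88, [429, 222, 468, 322]), (0.78, [331, 163, 342, 238]), (0.58, [339, 268, 356, 325])]
rest [(0.74, [324, 176, 352, 222])
[... 588 characters left out ...]
, 0.761, -0.603]] [-519.93180031   92.68775301 1232.17079502]
brush [(0.78, [184, 272, 238, 290]), (0.62, [193, 349, 311, 370]), (0.57, [261, 245, 331, 263])]
rest [(0.74, [274, 241, 318, 273])]
tin [(0.61, [300, 205, 328, 238]), (0.44, [277, 186, 321, 212])]
block [(0.66, [232, 192, 270, 223])]
cover [(0.8, [275, 187, 319, 212])]
crate [(0.6, [224, 147, 284, 187]), (0.6, [270, 267, 283, 300])]
gauge1 [(0.88, [267, 268, 284, 300]), (0.73, [325, 275, 342, 308]), (0.72, [297, 258, 313, 294])]
mug [(0.56, [239, 212, 273, 246]), (0.53, [348, 219, 367, 258]), (0.33, [300, 167, 324, 188])]
stapler [(0.92, [347, 218, 371, 256]), (0.25, [233, 192, 268, 219])]
tape_roll [(0.87, [300, 165, 323, 187])]
```

Run:
```python
import cv2
a=cv2.imread("pics/top0.png");cv2.imwrite("pics/t1.png",cv2.resize(a[90:345,60:480],(800,486),interpolation=cv2.INTER_CUBIC))
a=cv2.imread("pics/side0.png");cv2.imwrite("pics/s1.png",cv2.resize(a[150:400,150:400],(600,600),interpolation=cv2.INTER_CUBIC))
```

```text
(no output)
```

View pics/t1.png

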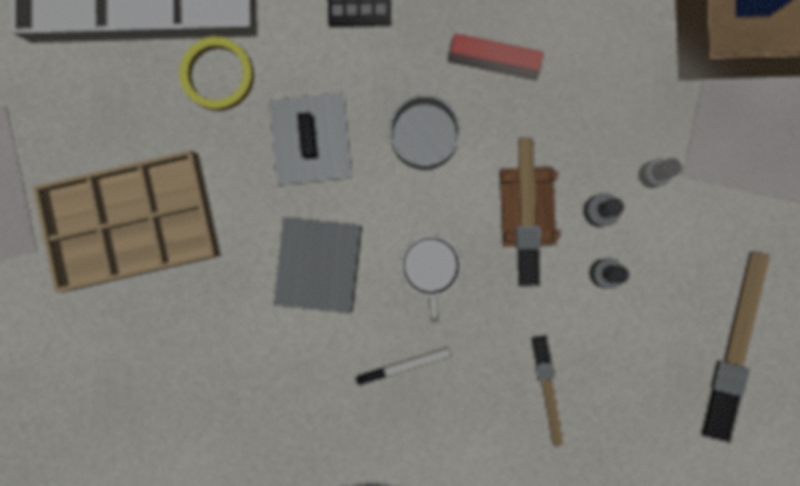

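View pics/s1.png

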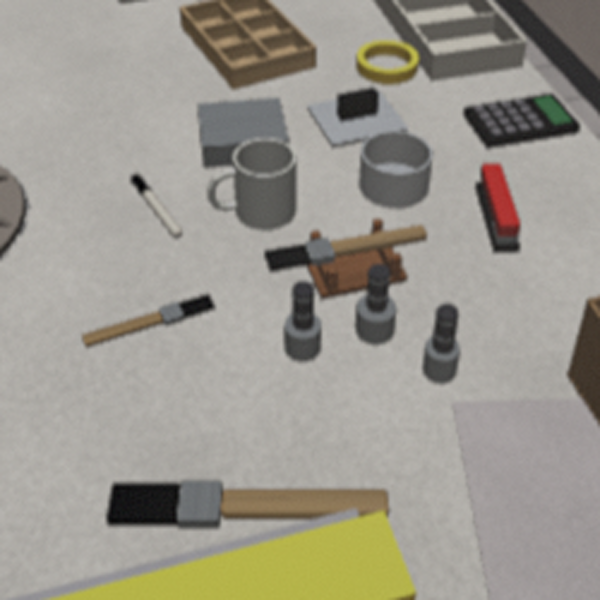

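The top crop shows three brush candidates: the one on the rest (full-image px ~(337,200)), a large one at (449,272) and a small one at (347,297). The one on the rest is the middle-sized brush and the one I want. There is a second, grey crate at the top left as well as the plywood crate at (127,206). Three gauges show, at (377,200), (379,233) and (407,181). The tin is open at (283,158) and the mug is at (286,229).

```bash
cat > h.py <<'E'
import numpy as np,cv2
from bench import *
def cloud(d):
    v,u=np.mgrid[0:420,0:560]; z=d["range_z"].astype(float); K=d["mtx"]
    P=np.stack([(u-K[0,2])/K[0,0]*z,(v-K[1,2])/K[1,1]*z,z],-1)
    X=(P-d["t"])@d["R"]; X[z<=0]=np.nan; return X
def rect(p): # min area rect of xy points: centre,size,angle of long side (deg)
    (c,s,a)=cv2.minAreaRect(np.float32(p).reshape(-1,1,2)); 
    if s[0]<s[1]: s=s[::-1];a+=90
    return np.round(c,1),np.round(s,1),round((a+90)%180-90,1)
def circ(p):
    p=np.float64(p); A=np.c_[2*p,np.ones(len(p))]; s=np.linalg.lstsq(A,(p**2).sum(1),rcond=None)[0]
    return s[:2].round(1),round(float(np.sqrt(s[2]+s[0]**2+s[1]**2)),1)
def sel(X,box,lo,hi):
    l,t,r,b=box; Y=X[t:b,l:r].reshape(-1,3); return Y[(Y[:,2]>lo)&(Y[:,2]<hi)]
E
python3 - <<'E'
from h import *
d=dict(np.load("top0.npz"));X=cloud(d);s=dict(np.load("side0.npz"));S=cloud(s)
print("floor z",np.nanmedian(X[250:330,200:260,2]),np.nanmedian(S[300:340,240:320,2]))
for n,b,lo,hi in[("brush",(325,155,360,245),33,60),("rest",(318,170,360,228),6,60),("restbase",(318,170,360,228),8,20),("tinrim",(255,130,306,186),50,70),("tin all",(255,130,306,186),-5,80),("mug",(262,205,306,264),75,100),("block",(195,195,258,262),33,48),("cover",(194,135,250,192),5,16),("grip",(194,135,250,192),35,60),("crate",(70,160,180,250),33,46),("stapler",(290,100,348,136),8,60),
 ("g a",(360,185,395,215),80,110),("g b",(360,222,395,245),80,110),("g c",(392,168,423,195),80,110)]:
    p=sel(X,b,lo,hi)
    if len(p)>3: print(n,len(p),"med z",np.median(p[:,2]).round(1),rect(p[:,:2]),p[:,:2].mean(0).round(1),"circ",circ(p[:,:2]))
    else: print(n,len(p))
for n,b in[("ga",(365,185,395,215)),("gb",(365,220,395,245)),("gc",(392,168,423,195))]:
    p=sel(X,b,15,200);print(n,len(p),np.percentile(p[:,2],[5,30,60,95]).round(),p[p[:,2]>60][:,:2].mean(0).round(),rect(p[:,:2]))
for n,b in[("side a",(297,256,314,296)),("side b",(265,266,286,302)),("side c",(324,273,344,310))]:
    p=sel(S,b,45,110);q=sel(S,b,10,37);print(n,len(p),p[:,2].max().round(),circ(p[:,:2]),p[:,:2].mean(0).round(),"head",circ(q[:,:2]))
p=sel(S,(258,240,335,275),32,60);print("brush side",rect(p[:,:2]))
p=sel(S,(228,188,272,226),30,50);print("block side",rect(p[:,:2]))
p=sel(S,(273,184,323,214),5,16);print("cover side",rect(p[:,:2]))
E
```

```text
floor z -0.3405504789696602 -2.017248389672594
brush 825 med z 42.3 (array([ 508.7, -233.8]), array([197.8,  74.3]), -1.6) [ 499.2 -227.6] circ (array([ 505.7, -229.2]), 58.0)
rest 1368 med z 29.1 (array([ 513.9, -232.6]), array([147.6,  75.3]), 0.5) [ 513.2 -230.6] circ (array([ 512.9, -231. ]), 42.4)
restbase 586 med z 11.2 (array([ 516.6, -232.6]), array([109. ,  75.2]), 0.7) [ 516.9 -233. ] circ (array([ 515.6, -231.6]), 37.1)
tinrim 224 med z 58.5 (array([619. , -91.9]), array([95. , 94.2]), 41.6) [621.3 -93.2] circ (array([619.1, -92.2]), 45.7)
tin all 2812 med z 1.2 (array([630.6, -85.3]), array([149.1, 134.3]), -1.7) [628.8 -85.4] circ (array([630.2, -85.3]), 58.4)
mug 204 med z 88.8 (array([436.4, -97.7]), array([85.2, 79.3]), 40.8) [431.2 -95.8] circ (array([435.9, -95. ]), 38.8)
block 1917 med z 39.4 (array([444.3,  57.8]), array([119.9, 105.3]), -7.7) [444.3  57.6] circ (array([444.4,  57.7]), 45.9)
cover 1534 med z 9.3 (array([619.8,  68.7]), array([120.4, 108.7]), 3.9) [618.9  66. ] circ (array([619.7,  67.1]), 48.6)
grip 196 med z 48.8 (array([619.4,  66.7]), array([59
[... 752 characters left out ...]
), array([44.8, 40.2]), 8.2)
gb 251 [24. 39. 67. 96.] [ 422. -332.] (array([ 420.8, -330.5]), array([38.5, 33. ]), -2.0)
gc 250 [21. 39. 71. 95.] [ 555. -404.] (array([ 554.3, -404. ]), array([36.7, 32.1]), 26.9)
side a 160 96.0 (array([ 507.8, -336.6]), 9.6) [ 506. -340.] head (array([ 524.1, -298.7]), 56.4)
side b 163 95.0 (array([ 421.7, -339.7]), 9.5) [ 421. -344.] head (array([ 435.7, -303.7]), 52.4)
side c 175 97.0 (array([ 555.9, -411.4]), 9.4) [ 554. -415.] head (array([ 556.8, -410.6]), 17.2)
brush side (array([ 501.9, -236.4]), array([163.1, 153.4]), -41.0)
block side (array([440.3,  17.3]), array([184.1, 120. ]), 82.3)
cover side (array([637.7,  70.4]), array([161. , 118.8]), 6.2)
```

>>> step_arm(deltas=[[-0.0391,-0.0427,0,0,0,0,1],[-0.0391,-0.0427,0,0,0,0,1],[-0.0391,-0.0427,0,0,0,0,1],[-0.0391,-0.0427,0,0,0,0,1],[-0.0391,-0.0427,0,0,0,0,1],[-0.0391,-0.0427,0,0,0,0,1],[-0.0391,-0.0427,0,0,0,0,1],[-0.0391,-0.0427,0,0,0,0,1],[-0.0391,-0.0427,0,0,0,0,1],[-0.0391,-0.0427,0,0,0,0,1],[-0.0391,-0.0427,0,0,0,0,1],[-0.0391,-0.0427,0,0,0,0,1],[-0.0391,-0.0427,0,0,0,0,1],[-0.0391,-0.0427,0,0,0,0,1],[-0.0391,-0.0427,0,0,0,0,1]])

```text
t: 2.98
tool_pos: [540.5, -233.2, 205.7]
eef_rot: [0.23, 0.973, 0.0, 0.0]
ft_force: [0.4, 0.8, 0.7]
opening: 94.2
grip_force: 0.0
```

Run:
```python
from h import *
print(state()["joint_positions"].round(2))
X=cloud(dict(np.load("top0.npz")))
p=sel(X,(325,155,360,245),36,60)
for a in range(400,620,20):
    q=p[(abs(p[:,0]-a)<10)&(abs(p[:,1]+232)<24)]
    if len(q): print(a,len(q),np.median(q[:,1]).round(1),np.percentile(q[:,1],[3,97]).round(1),np.median(q[:,2]).round(1))
print(np.percentile(p[abs(p[:,1]+232)<15][:,0],[0,1,99,100]))
```

```text
[-0.2   0.33  0.62  1.83 -0.22  1.05  1.61]
400 5 -234.7 [-239.2 -229.6] 41.8
420 93 -225.3 [-240.  -211.8] 41.5
440 93 -225.5 [-240.6 -212.6] 41.4
460 100 -226.1 [-241.1 -211.3] 42.2
480 98 -226.5 [-241.7 -211.1] 43.0
500 63 -226.9 [-235.3 -217.4] 42.4
520 61 -227.6 [-235.7 -218. ] 42.7
540 59 -226.3 [-236.6 -218.5] 43.1
560 63 -227.3 [-237.5 -219. ] 42.6
580 65 -228.2 [-238.2 -219.7] 42.4
600 52 -228.0 [-236.1 -218.6] 41.7
[409.64637757 410.21149804 604.52540292 607.92996284]
```

>>> step_arm(deltas=[[0,0,0,0,0,-0.155,1],[0,0,0,0,0,-0.155,1],[0,0,0,0,0,-0.1545,1],[0.0155,0.006,0.03,0,0,0,1],[0,0,0.04,0,0,0,1],[0,0,0.04,0,0,0,1],[0,0,0.04,0,0,0,1],[0,0,0.037,0,0,0,1],[0,0,0,0,0,0,1],[0,0,0,0,0,0,0],[0,0,0,0,0,0,0],[0,0,0,0,0,0,0],[0,0,0,0,0,0,0],[0,0,0,0,0,0,0],[0,0,0,0,0,0,0]])

```text
t: 4.85
tool_pos: [524.4, -225.6, 18.5]
eef_rot: [-0.0, 1.0, -0.0, -0.0]
ft_force: [0.4, 0.2, 0.8]
opening: 37.4
grip_force: 0.0
```

>>> step_arm(deltas=[[0,0,0,0,0,0,0],[0,0,0,0,0,0,0],[0,0,0,0,0,0,0],[0,0,0,0,0,0,0],[0,0,0,0,0,0,0],[0,0,-0.01,0,0,0,0],[0,0,-0.03,0,0,0,0],[0,0,-0.04,0,0,0,0],[0,0,-0.04,0,0,0,0],[0,0,-0.04,0,0,0,0],[0,0,-0.04,0,0,0,0],[0,0,-0.03,0,0,0,0],[0,0,0,0,0,0,0]])

```text
t: 6.48
tool_pos: [525.2, -226.1, 251.2]
eef_rot: [-0.0, 1.0, -0.0, 0.002]
ft_force: [0.8, -0.1, -0.8]
opening: 19.7
grip_force: 30.0
```

>>> step_arm(deltas=[[0,0,0,0,-0.1745,0,0],[0,0,0,0,-0.1745,0,0],[0,0,0,0,-0.1745,0,0],[0,0,0,0,-0.1745,0,0],[0,0,0,0,-0.1745,0,0],[0,0,0,0,-0.1745,0,0],[0,0,0,0,0,0,0]])

```text
t: 7.35
tool_pos: [526.8, -224.7, 274.9]
eef_rot: [-0.012, 0.915, 0.002, 0.403]
ft_force: [0.3, 0.5, -0.5]
opening: 19.4
grip_force: 30.0
```

Run:
```python
from h import *
from scipy.spatial.transform import Rotation as Ro
s=state();print(s["joint_positions"].round(2));print(Ro.from_quat(s["eef_rot"]).as_matrix().round(3))
S=cloud(read_camera("side")); T=read_camera("top");cv2.imwrite("pics/t2.png",T["pixels"][80:340,150:460]);T=cloud(T)
R=Ro.from_quat(s["eef_rot"]).as_matrix()
for n,X in(("side",S),("top",T)):
    p=X.reshape(-1,3);p=p[np.isfinite(p).all(1)];q=(p-s["tool_pos"])@R   # tool coords
    m=(q[:,0]>25)&(q[:,0]<135)&(abs(q[:,1])<25)&(abs(q[:,2]+19)<25)
    q=q[m];print(n,len(q))
    for a in range(30,135,15):
        w=q[abs(q[:,0]-a)<7.5]
        if len(w):print(a,len(w),w[:,1].min().round(),w[:,1].max().round(),np.median(w[:,2]).round(1))
```

```text
[-0.53 -0.28  0.96  2.38 -0.65  0.23  2.68]
[[-0.675 -0.024  0.738]
 [-0.021  1.     0.013]
 [-0.738 -0.007 -0.675]]
side 336
30 38 -17.0 12.0 -22.7
45 68 -21.0 13.0 -23.8
60 59 -23.0 15.0 -23.7
75 54 -19.0 11.0 -22.4
90 55 -20.0 12.0 -22.0
105 52 -20.0 13.0 -22.2
120 10 -18.0 7.0 -21.5
top 76
30 31 -16.0 -1.0 -25.9
45 36 -17.0 15.0 -25.6
60 9 -16.0 15.0 -25.7
```

>>> step_arm(deltas=[[-0.016,0.0258,0.0336,0,0,0,0],[-0.016,0.0258,0.0336,0,0,0,0],[-0.016,0.0258,0.0336,0,0,0,0],[-0.016,0.0258,0.0336,0,0,0,0],[-0.016,0.0258,0.0336,0,0,0,0],[0,0,0,0,-0.07,0,0],[0,0,0,0,-0.06,0,0],[0,0,0,0,0,0,0]])

```text
t: 8.45
tool_pos: [656.2, -111.4, 277.6]
eef_rot: [-0.014, 0.918, 0.007, 0.397]
ft_force: [-0.7, -1.2, -0.6]
opening: 19.5
grip_force: 30.0
```

```bash
cat > tip.py <<'E'
from h import *
from scipy.spatial.transform import Rotation as Ro
import sys
def go(*tgt,L=117):
    s=state();R=Ro.from_quat(s["eef_rot"]).as_matrix()
    tip=s["tool_pos"]+R@[L,0,-19]
    print("J",s["joint_positions"].round(2),"tcp",s["tool_pos"].round(1),"tip",tip.round(1));print(R.round(3))
    for t in tgt: print(t,"tool move mm",(R.T@(np.array(t)-tip)).round(1))
E
python3 - <<'E'
from tip import *
go((619,-92,90),(619,-92,22))
S=read_camera("side");cv2.imwrite("pics/s3.png",cv2.resize(S["pixels"][130:330,200:440],(720,600)))
E
```

```text
J [-0.86 -0.01  1.03  2.26 -1.02  0.16  2.73] tcp [ 656.2 -111.4  277.6] tip [ 562.3 -114.4  205.4]
[[-0.685 -0.032  0.728]
 [-0.021  0.999  0.024]
 [-0.729  0.001 -0.685]]
(619, -92, 90) tool move mm [ 44.8  20.5 120.9]
(619, -92, 22) tool move mm [ 94.3  20.4 167.5]
```

View pics/s3.png

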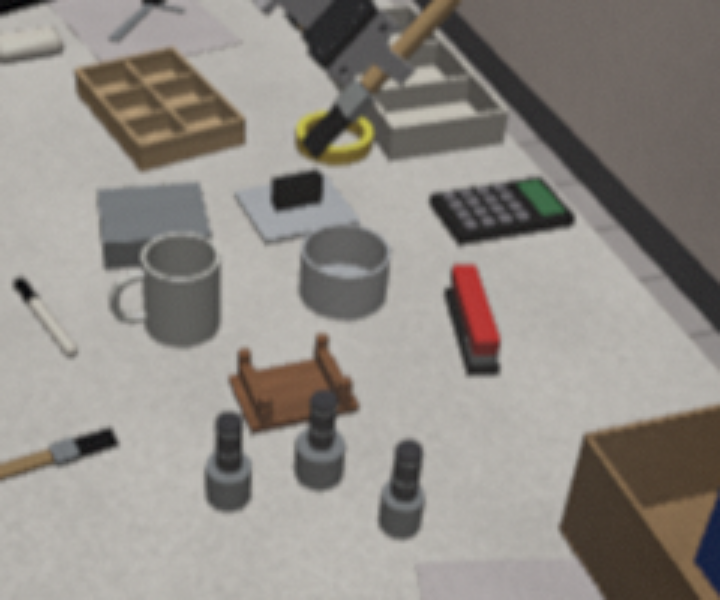

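>>> step_arm(deltas=[[0,0,0,0,0.07,0,0],[0,0,0,0,0.07,0,0],[0,0,0,0.055,0,0.052,0],[0,0,0,0.055,0,0.052,0],[0,0,0,0,0,0,0]])

```text
t: 9.12
tool_pos: [654.9, -106.0, 275.9]
eef_rot: [0.024, 0.94, -0.012, 0.341]
ft_force: [-0.3, -0.1, -1.5]
opening: 20.0
grip_force: 30.0
```

Run:
```python
from tip import *
go((596,-92,95),(596,-92,22))
```

```text
J [-0.84  0.    0.93  2.18 -0.09  0.27  1.69] tcp [ 654.9 -106.   275.9] tip [ 553.  -101.   215.5]
[[-0.767  0.052  0.64 ]
 [ 0.037  0.999 -0.038]
 [-0.641 -0.006 -0.767]]
(596, -92, 95) tool move mm [ 44.6  12.  119.6]
(596, -92, 22) tool move mm [ 91.4  12.4 175.6]
```

>>> step_arm(deltas=[[0.011,0.003,0.03,0,0,0,0],[0.011,0.003,0.03,0,0,0,0],[0.011,0.003,0.03,0,0,0,0],[0.0115,0.003,0.0295,0,0,0,0],[0,0,0,0,0,0,0]])

```text
t: 9.75
tool_pos: [688.6, -95.7, 193.2]
eef_rot: [0.018, 0.943, -0.008, 0.333]
ft_force: [0.8, -0.4, -0.2]
opening: 20.2
grip_force: 30.0
```

Run:
```python
from tip import *
go((596,-92,95),(596,-92,22))
S=read_camera("side");cv2.imwrite("pics/s4.png",cv2.resize(S["pixels"][130:290,220:400],(675,600)))
```

```text
J [-0.46  0.23  0.58  2.18 -1.02  0.16  2.56] tcp [688.6 -95.7 193.2] tip [585.7 -91.8 134.4]
[[-0.777  0.039  0.628]
 [ 0.029  0.999 -0.027]
 [-0.629 -0.002 -0.778]]
(596, -92, 95) tool move mm [16.8  0.3 37.1]
(596, -92, 22) tool move mm [62.7  0.5 93.9]
```

View pics/s4.png

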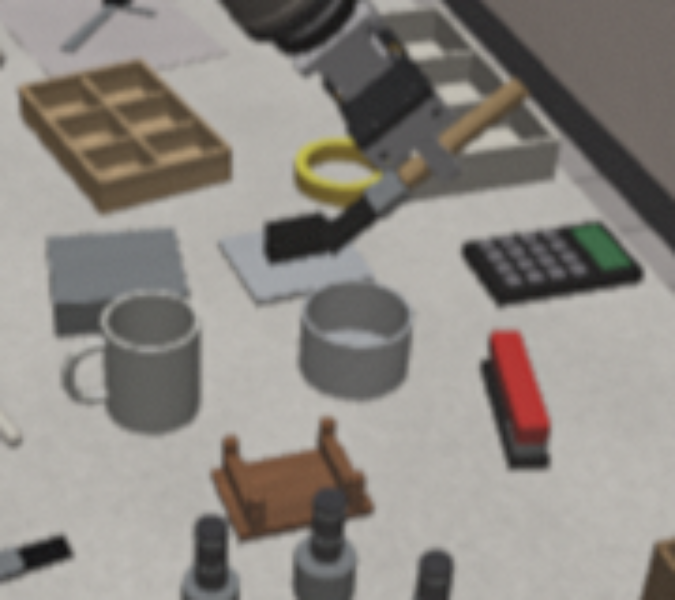

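>>> step_arm(deltas=[[0,0,0,0,0.08,0,0],[0,0,0,0,0.08,0,0],[0,0,0,0,0,0,0]])

```text
t: 10.18
tool_pos: [691.1, -92.9, 197.0]
eef_rot: [0.021, 0.965, -0.003, 0.263]
ft_force: [-0.3, -0.2, -1.4]
opening: 19.7
grip_force: 30.0
```

Run:
```python
from tip import *
go((590,-92,85),(590,-92,30))
```

```text
J [-0.7   0.32  0.9   2.06 -0.75  0.43  2.26] tcp [691.1 -92.9 197. ] tip [580.8 -88.  154. ]
[[-0.861  0.043  0.507]
 [ 0.04   0.999 -0.017]
 [-0.508  0.006 -0.861]]
(590, -92, 85) tool move mm [26.9 -4.  64.2]
(590, -92, 30) tool move mm [ 54.8  -4.4 111.5]
```

>>> step_arm(deltas=[[0.007,-0.001,0.016,0,0,0,0],[0.007,-0.001,0.016,0,0,0,0],[0.0065,-0.001,0.016,0,0,0,0],[0.0065,-0.001,0.016,0,0,0,0],[0,0,0,0,0,0,0]])

```text
t: 10.8
tool_pos: [697.1, -98.7, 125.8]
eef_rot: [0.022, 0.965, -0.003, 0.262]
ft_force: [-0.5, 0.9, -0.8]
opening: 19.7
grip_force: 30.0
```

Run:
```python
from tip import *
go((590,-92,85),(590,-92,30))
```

```text
J [-0.45  0.4   0.62  2.09 -0.96  0.3   2.47] tcp [697.1 -98.7 125.8] tip [586.6 -93.5  83.2]
[[-0.862  0.045  0.505]
 [ 0.041  0.999 -0.018]
 [-0.505  0.006 -0.863]]
(590, -92, 85) tool move mm [-3.8  1.7  0.1]
(590, -92, 30) tool move mm [24.   1.4 47.6]
```

>>> step_arm(deltas=[[0.006,0.0004,0.012,0,0,0,0],[0.006,0.0004,0.012,0,0,0,0],[0.006,0.0004,0.012,0,0,0,0],[0.006,0.0002,0.0116,0,0,0,0],[0,0,0,0,0,0,0],[0,0,0,0,0,0,0],[0,0,0,0,0,0,0],[0,0,0,0,0,0,0]])

```text
t: 11.8
tool_pos: [701.9, -96.9, 74.2]
eef_rot: [0.021, 0.965, -0.004, 0.261]
ft_force: [0.1, 0.2, -0.7]
opening: 19.8
grip_force: 30.0
```

Run:
```python
from tip import *
go((590,-92,30),(590,-92,140))
S=read_camera("side");cv2.imwrite("pics/s5.png",cv2.resize(S["pixels"][160:260,260:380],(720,600)))
T=read_camera("top");X=cloud(T);p=sel(X,(255,130,306,186),50,70);print(circ(p[:,:2]))
```

```text
J [-0.21  0.45  0.32  2.1  -1.02  0.16  2.55] tcp [701.9 -96.9  74.2] tip [591.4 -92.   31.7]
[[-0.863  0.042  0.503]
 [ 0.038  0.999 -0.018]
 [-0.503  0.004 -0.864]]
(590, -92, 30) tool move mm [ 2.  -0.   0.8]
(590, -92, 140) tool move mm [-53.3   0.4 -94.2]
(array([0., 0.]), 0.0)
```

View pics/s5.png

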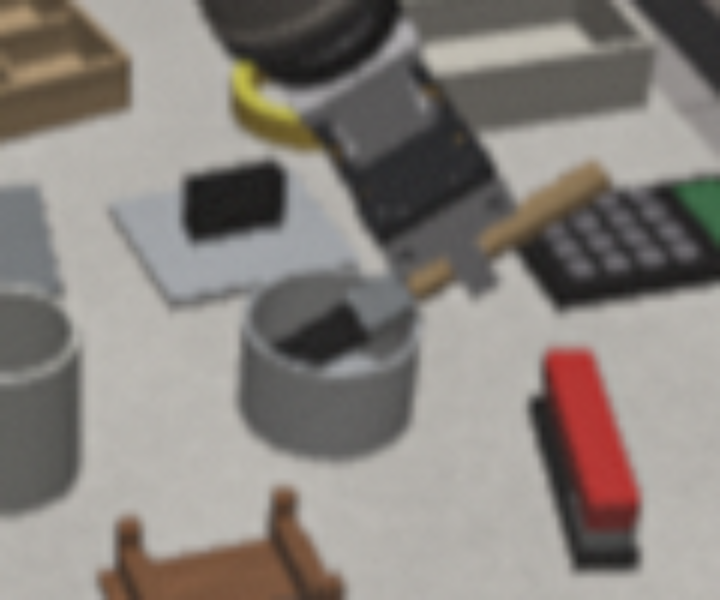

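>>> step_arm(deltas=[[-0.013,0,-0.0235,0,0,0,0],[-0.013,0,-0.0235,0,0,0,0],[-0.013,0,-0.0235,0,0,0,0],[-0.013,0,-0.0235,0,0,0,0],[0,0,0,0,0.09,0,0],[0,0,0,0,0.09,0,0],[0,0,0,0,0,0,0]])

```text
t: 12.78
tool_pos: [700.7, -96.9, 181.4]
eef_rot: [0.02, 0.985, -0.002, 0.173]
ft_force: [-0.0, 0.6, -1.1]
opening: 19.9
grip_force: 30.0
```

Run:
```python
from tip import *
go((444,58,120),(444,58,44))
T=read_camera("top");X=cloud(T);p=sel(X,(255,130,306,186),50,70);print(circ(p[:,:2]))
```

```text
J [-0.61  0.44  0.86  1.9  -0.61  0.68  2.11] tcp [700.7 -96.9 181.4] tip [584.3 -92.2 159.4]
[[-0.939  0.04   0.34 ]
 [ 0.039  0.999 -0.011]
 [-0.341  0.003 -0.94 ]]
(444, 58, 120) tool move mm [151.1 144.3 -12.5]
(444, 58, 44) tool move mm [177.  144.1  59. ]
(array([0., 0.]), 0.0)
```

>>> step_arm(deltas=[[0.0302,0.0289,-0.0025,0,0,0,0],[0.0302,0.0289,-0.0025,0,0,0,0],[0.0302,0.0289,-0.0025,0,0,0,0],[0.0302,0.0289,-0.0025,0,0,0,0],[0.0302,0.0289,-0.0025,0,0,0,0],[0,0,0,0,0,0,0]])

```text
t: 13.58
tool_pos: [556.3, 56.6, 140.6]
eef_rot: [0.018, 0.985, -0.0, 0.172]
ft_force: [-0.1, 0.7, -0.5]
opening: 19.7
grip_force: 30.0
```

Run:
```python
from tip import *
go((444,58,60),(444,58,44))
T=read_camera("top");X=cloud(T);p=sel(X,(255,130,306,186),50,70);print(len(p),circ(p[:,:2]))
for n in("gauge1","cover"):
    for r in trace("top",n): m=r["pixels"]; q=X[m]; q=q[q[:,2]>(80 if n=="gauge1" else 6)]; print(n,round(r["conf"],2),len(q),q.mean(0).round() if len(q) else "")
```

```text
J [-1.24  0.27  1.12  2.25 -0.41  0.46  1.7 ] tcp [556.3  56.6 140.6] tip [439.8  60.9 118.9]
[[-0.94   0.036  0.338]
 [ 0.036  0.999 -0.007]
 [-0.338  0.006 -0.941]]
(444, 58, 60) tool move mm [15.9 -3.1 56.8]
(444, 58, 44) tool move mm [21.3 -3.2 71.9]
223 (array([619.1, -92.1]), 45.7)
gauge1 0.8 89 [ 556. -406.   93.]
gauge1 0.72 87 [ 507. -330.   93.]
gauge1 0.71 81 [ 421. -333.   93.]
cover 0.9 1167 [628.  62.  12.]
cover 0.49 286 [594.  53. 181.]
```

>>> step_arm(deltas=[[0.008,-0.0015,0.028,0,0,0,0],[0.008,-0.0015,0.0288,0,0,0,0],[0.0015,0,0.0045,0,0,0,0],[0.0015,0,0.0045,0,0,0,0],[0.0015,0,0.0045,0,0,0,0],[0,0,0,0,0,0,0]])

```text
t: 14.48
tool_pos: [563.9, 50.6, 69.3]
eef_rot: [0.021, 0.985, -0.002, 0.173]
ft_force: [-0.2, 0.2, -1.3]
opening: 19.7
grip_force: 30.0
```

Run:
```python
from tip import *
go((444,58,44)); print(state()["ft_force"])
```

```text
J [-0.92  0.37  0.78  2.28 -0.63  0.3   1.89] tcp [563.9  50.6  69.3] tip [447.5  55.5  47.4]
[[-0.94   0.041  0.34 ]
 [ 0.04   0.999 -0.01 ]
 [-0.34   0.004 -0.94 ]]
(444, 58, 44) tool move mm [4.5 2.4 2. ]
[-0.1698624   0.23013193 -1.26420815]
```

Continue down in 2 mm steps, watching the force.

>>> step_arm(deltas=[[0.0007,0,0.0019,0,0,0,0],[0.0007,0,0.0019,0,0,0,0],[0,0,0,0,0,0,0]])

```text
t: 14.85
tool_pos: [563.9, 50.5, 65.1]
eef_rot: [0.021, 0.985, -0.002, 0.173]
ft_force: [0.3, -0.1, 2.3]
opening: 20.1
grip_force: 30.0
```

>>> step_arm(deltas=[[0.0007,0,0.0019,0,0,0,0],[0,0,0,0,0,0,0],[0,0,0,0,0,0,0]])

```text
t: 15.22
tool_pos: [563.8, 50.3, 63.0]
eef_rot: [0.021, 0.985, -0.002, 0.173]
ft_force: [1.9, -0.2, 2.4]
opening: 19.8
grip_force: 30.0
```

>>> step_arm(deltas=[[-0.011,0,-0.031,0,0,0,0],[-0.011,0,-0.031,0,0,0,0],[-0.011,0,-0.031,0,0,0,0],[0,0,-0.03,0,0.116,0,0],[0,0,-0.02,0,0.116,0,0],[0,0,-0.01,0,0.116,0,0],[0,0,0,0,0,0,0]])

```text
t: 16.1
tool_pos: [548.3, 49.5, 219.2]
eef_rot: [0.021, 1.0, 0.001, -0.001]
ft_force: [0.1, 0.2, -1.1]
opening: 19.5
grip_force: 30.0
```

Run:
```python
from tip import *
go()
s=state();R=Ro.from_quat(s["eef_rot"]).as_matrix()
for n in("side","top"):
    X=cloud(read_camera(n));p=X.reshape(-1,3);p=p[np.isfinite(p).all(1)];q=(p-s["tool_pos"])@R
    q=q[(q[:,0]>25)&(q[:,0]<135)&(abs(q[:,1])<28)&(abs(q[:,2]+19)<30)]
    for a in range(30,135,15):
        w=q[abs(q[:,0]-a)<7.5]
        if len(w):print(n,a,len(w),np.percentile(w[:,1],[3,97]).round(),np.median(w[:,2]).round(1))
```

```text
J [-1.09  0.37  1.12  1.91 -0.38  1.09  1.72] tcp [548.3  49.5 219.2] tip [431.4  54.5 238.3]
[[-0.999  0.043 -0.001]
 [ 0.043  0.999  0.002]
 [ 0.001  0.002 -1.   ]]
side 30 23 [-19.  -1.] -18.5
side 45 40 [-21.   7.] -23.2
side 60 41 [-21.   9.] -22.1
side 75 32 [-20.  12.] -21.5
side 90 34 [-19.   7.] -21.6
side 105 35 [-20.   9.] -21.9
side 120 8 [-18.   3.] -21.3
top 30 40 [-11.   7.] -23.8
top 45 100 [-17.  10.] -25.1
top 60 120 [-17.  13.] -24.9
top 75 111 [-15.  13.] -23.3
top 90 105 [-16.  12.] -23.8
top 105 113 [-16.  12.] -24.1
top 120 37 [-15.  12.] -23.1
```

>>> step_arm(deltas=[[0,0,0,0,0,-0.043,0],[0.003,-0.047,0,0,0,0,0],[0.003,-0.047,0,0,0,0,0],[0.003,-0.047,0,0,0,0,0],[0.003,-0.047,0,0,0,0,0],[0.003,-0.047,0,0,0,0,0],[0.003,-0.047,0,0,0,0,0],[0,0,0.04,0,0,0,0],[0,0,0.04,0,0,0,0],[0,0,0.04,0,0,0,0],[0,0,0.03,0,0,0,0],[0,0,0,0,0,0,0]])

```text
t: 17.7
tool_pos: [527.9, -230.0, 66.9]
eef_rot: [-0.002, 1.0, 0.002, -0.002]
ft_force: [-0.5, -0.7, -0.4]
opening: 19.9
grip_force: 30.0
```

>>> step_arm(deltas=[[-0.002,-0.002,0.02,0,0,0,0],[0,0,0.02,0,0,0,0],[0,0,0.0065,0,0,0,0],[0,0,0,0,0,0,0],[0,0,0,0,0,0,0]])

```text
t: 18.32
tool_pos: [531.6, -233.1, 22.1]
eef_rot: [-0.001, 1.0, 0.002, -0.0]
ft_force: [0.1, 0.5, -0.4]
opening: 20.1
grip_force: 30.0
```

>>> step_arm(deltas=[[0,0,0.003,0,0,0,0],[0,0,0,0,0,0,0],[0,0,0,0,0,0,0.6],[0,0,0,0,0,0,0.6],[0,0,0,0,0,0,0.6],[0,0,0,0,0,0,0.6],[0,0,0,0,0,0,0.6],[0,0,-0.02,0,0,0,0.6],[0,0,-0.04,0,0,0,0.6],[0,0,-0.04,0,0,0,0.6],[0,0,-0.04,0,0,0,0.6],[0,0,-0.04,0,0,0,0.6]])

```text
t: 19.82
tool_pos: [531.2, -233.8, 201.2]
eef_rot: [-0.0, 1.0, 0.002, -0.0]
ft_force: [0.2, 1.0, 0.0]
opening: 56.3
grip_force: 0.0
```

```bash
cat > look.py <<'E'
from h import *
def look(occ=True):
    T=read_camera("top");X=cloud(T)
    for n,b,lo,hi in[("brush",(325,155,360,245),33,60),("tinrim",(255,130,306,186),50,70),("block",(195,195,258,262),33,48),("grip",(190,130,255,197),35,60),("cover",(190,130,255,197),5,16),("covtop",(195,195,258,262),48,53),("grip on blk",(190,190,262,265),75,100)]:
        p=sel(X,b,lo,hi)
        if len(p)>20: print(n,len(p),np.median(p[:,2]).round(1),rect(p[:,:2]))
    for r in trace("top","gauge1"):
        q=X[r["pixels"]];q=q[(q[:,2]>82)&(q[:,2]<110)]
        print("gauge",round(r["conf"],2),[int(v*s) for v,s in zip(r["extent"],(560,420,560,420))],len(q),rect(q) if 0 else (((q[:,:2].max(0)+q[:,:2].min(0))/2).round(1) if len(q) else ""),np.median(q[:,2]).round(1) if len(q) else "")
    return T,X
E
python3 -c "
from look import *
T,X=look();cv2.imwrite('pics/t6.png',cv2.resize(T['pixels'][90:345,60:480],(800,486)))"
```

```text
brush 23 42.5 (array([ 609.4, -232.8]), array([18.2,  5.7]), 88.7)
tinrim 219 58.4 (array([619.3, -91.7]), array([95.8, 93.5]), -1.5)
block 1917 39.4 (array([444.3,  57.8]), array([120.1, 105.2]), -7.6)
grip 192 49.1 (array([619.5,  66.8]), array([59.8, 20.1]), 4.0)
cover 1563 9.4 (array([631.4,  74.7]), array([169.8, 155.1]), 6.2)
```

View pics/t6.png

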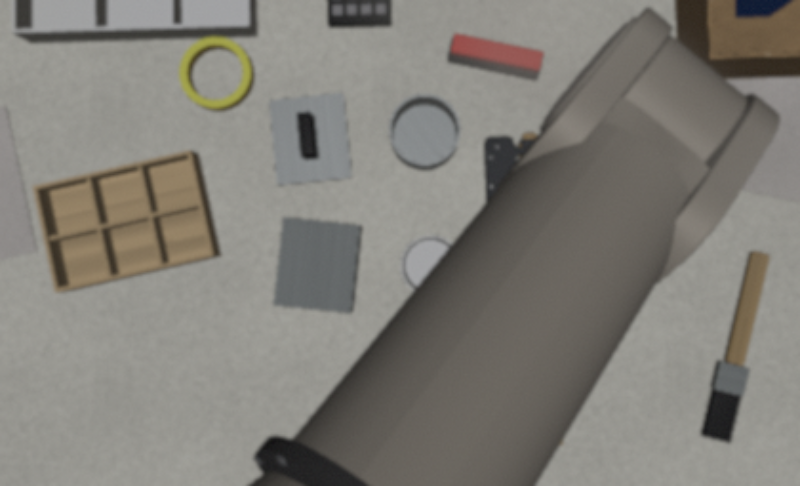

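The arm covers the rest and gauges, but the cover (grip at crop px (308,135)) and the block (318,265) are in view and haven't moved.

>>> step_arm(deltas=[[-0.0147,0.0501,0,0,0,0,1],[-0.0147,0.0501,0,0,0,0,1],[-0.0147,0.0501,0,0,0,0,1],[-0.0147,0.0501,0,0,0,0,1],[-0.0147,0.0501,0,0,0,0,0.6],[-0.0147,0.0501,0,0,0,0,0.6],[0,0,0.04,0,0,-0.07,0.6],[0,0,0.04,0,0,0,0.6],[0,0,0.03,0,0,0,0.6],[0,0,0,0,0,0,0.6]])

```text
t: 21.18
tool_pos: [617.9, 67.3, 88.6]
eef_rot: [-0.036, 0.999, 0.001, -0.002]
ft_force: [1.5, -1.3, 0.1]
opening: 56.5
grip_force: 0.0
```

Run:
```python
from tip import *
go()
```

```text
J [-0.83  0.63  0.88  1.86 -0.6   0.94  1.97] tcp [617.9  67.3  88.6] tip [501.3  59.  108.1]
[[-0.997 -0.071 -0.004]
 [-0.071  0.997  0.003]
 [ 0.004  0.003 -1.   ]]
```

>>> step_arm(deltas=[[-0.0015,-0.0005,0.035,0,0,0,0.6],[0,0,0.037,0,0,0,0.6],[0,0,0,0,0,0,0.6],[0,0,0,0,0,0,0],[0,0,0,0,0,0,0],[0,0,0,0,0,0,0],[0,0,0,0,0,0,0],[0,0,0,0,0,0,0],[0,0,0,0,0,0,0],[0,0,0,0,0,0,0]])

```text
t: 22.42
tool_pos: [620.8, 67.7, 18.2]
eef_rot: [-0.036, 0.999, 0.002, -0.0]
ft_force: [-2.3, 1.5, 8.7]
opening: 20.2
grip_force: 30.0
```

Run:
```python
from tip import *
go()
```

```text
J [-0.77  0.72  0.79  1.89 -0.69  0.83  2.03] tcp [620.8  67.7  18.2] tip [504.2  59.3  37.3]
[[-0.997 -0.072 -0.001]
 [-0.072  0.997  0.004]
 [ 0.001  0.004 -1.   ]]
```

>>> step_arm(deltas=[[0,0,-0.01,0,0,0,0],[0,0,-0.03,0,0,0,0],[0,0,-0.04,0,0,0,0],[0,0,-0.03,0,0,0,0],[0,0,0,0,0,0,0]])

```text
t: 23.05
tool_pos: [621.8, 67.1, 129.9]
eef_rot: [-0.036, 0.999, 0.002, 0.001]
ft_force: [0.8, 0.1, -3.2]
opening: 19.7
grip_force: 30.0
```

Run:
```python
from tip import *
go()
s=state();R=Ro.from_quat(s["eef_rot"]).as_matrix()
for n in("side","top"):
    X=cloud(read_camera(n));p=X.reshape(-1,3);p=p[np.isfinite(p).all(1)];q=(p-s["tool_pos"])@R
    w=q[(abs(q[:,0])<75)&(abs(q[:,1])<75)&(q[:,2]>-3)&(q[:,2]<30)]
    print(n,len(w)); 
    if len(w)>20: print(rect(w[:,:2]),np.percentile(w[:,2],[5,50,95]).round(1), np.linalg.lstsq(np.c_[w[:,:2],np.ones(len(w))],w[:,2],rcond=None)[0].round(3))
    print(w.min(0),w.max(0))
```

```text
J [-0.86  0.59  0.92  1.83 -0.56  1.    1.93] tcp [621.8  67.1 129.9] tip [505.1  58.7 148.6]
[[-0.997 -0.071  0.002]
 [-0.071  0.997  0.005]
 [-0.002  0.005 -1.   ]]
side 537
(array([-0.1, -6. ]), array([122.2, 105.9]), 0.0) [ 5.4 11.2 17.5] [ 0.011 -0.028 10.546]
[-61.14955072 -58.9701274   -2.64685017] [61.07303775 46.97685029 23.11933087]
top 841
(array([30.5, -0.5]), array([105.5,  62.5]), 89.6) [ 7.4 10.5 13.3] [ 1.500e-02 -2.000e-03  9.842e+00]
[ -0.87661605 -53.24505471  -2.76077388] [61.74697494 52.04858304 18.27139202]
```

>>> step_arm(deltas=[[0.044,0.001,0,0,0,0,0],[0.044,0.001,0,0,0,0,0],[0.044,0.001,0,0,0,0,0],[0.044,0.001,0,0,0,0,0],[0,0,0,0,0,0.103,0],[0,0,0,0,0,0.102,0],[0,0,0,0,0,0,0]])

```text
t: 24.02
tool_pos: [444.3, 58.5, 127.3]
eef_rot: [0.066, 0.998, 0.001, -0.001]
ft_force: [-0.2, -0.3, -2.2]
opening: 19.8
grip_force: 30.0
```

```bash
cat > tcp.py <<'E'
from tip import *
def to(t,yaw=None):
    s=state();R=Ro.from_quat(s["eef_rot"]).as_matrix()
    print("J",s["joint_positions"].round(2),"tcp",s["tool_pos"].round(1),"yaw(x line) deg",(np.degrees(np.arctan2(R[1,0],R[0,0]))%180).round(2),"z",R[:,2].round(3),"grip",s["grip_force"])
    print("tool move",(R.T@(np.array(t)-s["tool_pos"])).round(1))
E
python3 -c "
from tcp import *
to((444.8,58.3,90))"
```

```text
J [-1.27  0.33  1.2   2.22 -0.41  0.85  1.63] tcp [444.3  58.5 127.3] yaw(x line) deg 172.39 z [-0.002  0.003 -1.   ] grip 29.99190777540207
tool move [-0.6 -0.2 37.3]
```

>>> step_arm(deltas=[[-0.0005,0,0.03,0,0,0,0],[0,0,0.025,0,0,0,0],[0,0,0.006,0,0,0,0],[0,0,0,0,0,0,0]])

```text
t: 24.52
tool_pos: [445.3, 58.2, 67.0]
eef_rot: [0.067, 0.998, 0.002, -0.001]
ft_force: [-1.0, -0.5, -2.6]
opening: 20.0
grip_force: 30.0
```

```bash
python3 -c "
from tcp import *
to((444.8,58.3,58.5))
from look import *
look()"
```

```text
J [-1.1   0.43  1.02  2.26 -0.56  0.73  1.75] tcp [445.3  58.2  67. ] yaw(x line) deg 172.36 z [-0.002  0.003 -1.   ] grip 29.991257786750793
tool move [0.5 0.  8.5]
brush 825 42.1 (array([ 513.6, -234.1]), array([197.8,  74.6]), -1.7)
tinrim 221 58.2 (array([619.6, -92.2]), array([95.3, 93.6]), 44.3)
gauge 0.84 [368, 225, 385, 242] 88 [ 421.9 -334.4] 93.5
gauge 0.64 [395, 172, 419, 187] 87 [ 556.1 -406.2] 93.6
gauge 0.51 [368, 189, 389, 211] 87 [ 507.2 -331.2] 93.6
```

>>> step_arm(deltas=[[0.0003,0,0.004,0,0,0,0],[0,0,0.004,0,0,0,0],[0,0,0.001,0,0,0,0],[0,0,0,0,0,0,0]])

```text
t: 25.12
tool_pos: [445.0, 59.1, 58.1]
eef_rot: [0.067, 0.998, 0.002, -0.001]
ft_force: [-5.9, 3.0, 13.0]
opening: 20.0
grip_force: 30.0
```

Contact. Release and rise, then check.

>>> step_arm(deltas=[[0,0,-0.0005,0,0,0,0],[0,0,0,0,0,0,0.6],[0,0,0,0,0,0,0.6],[0,0,0,0,0,0,0.6],[0,0,0,0,0,0,0.6],[0,0,0,0,0,0,0.6],[0,0,-0.03,0,0,0,0.6],[0,0,-0.04,0,0,0,0.6],[0,0,-0.04,0,0,0,0.6],[0,0,-0.04,0,0,0,0.6],[0,-0.05,0,0,0,0,0.6],[0,-0.05,0,0,0,0,0.6],[0,-0.05,0,0,0,0,0.6],[0,-0.05,0,0,0,0,0.6],[0,-0.05,0,0,0,0,0.6],[0,0,0,0,0,0,0.6]])

```text
t: 27.12
tool_pos: [411.0, -190.7, 201.3]
eef_rot: [0.068, 0.998, 0.006, -0.001]
ft_force: [-0.0, 1.1, -0.1]
opening: 56.4
grip_force: 0.0
```

```bash
python3 -c "
from tcp import *
to((507.2,-331,200))
from look import *
T,X=look()
cv2.imwrite('pics/t7.png',cv2.resize(T['pixels'][90:345,60:480],(800,486)))"
```

```text
J [-1.33 -0.48  1.37  2.13  0.5   1.17  1.24] tcp [ 411.  -190.7  201.3] yaw(x line) deg 172.17 z [-0.001  0.012 -1.   ] grip 0.0
tool move [-114.4 -125.9   -0.4]
brush 607 42.7 (array([ 535.3, -234.6]), array([154.2,  74.2]), -1.6)
tinrim 219 58.7 (array([620.1, -91.6]), array([94.4, 93.6]), -2.4)
block 385 47.1 (array([444.4,  58. ]), array([120. , 105.3]), -7.6)
covtop 1286 49.8 (array([444.4,  57.7]), array([119.4, 105. ]), -7.6)
grip on blk 215 88.8 (array([444.5,  57.9]), array([60. , 20.4]), -8.2)
gauge 0.79 [366, 190, 390, 212] 85 [ 507.2 -331.3] 93.0
gauge 0.54 [397, 174, 418, 189] 84 [ 556.1 -406.4] 93.4
```

View pics/t7.png

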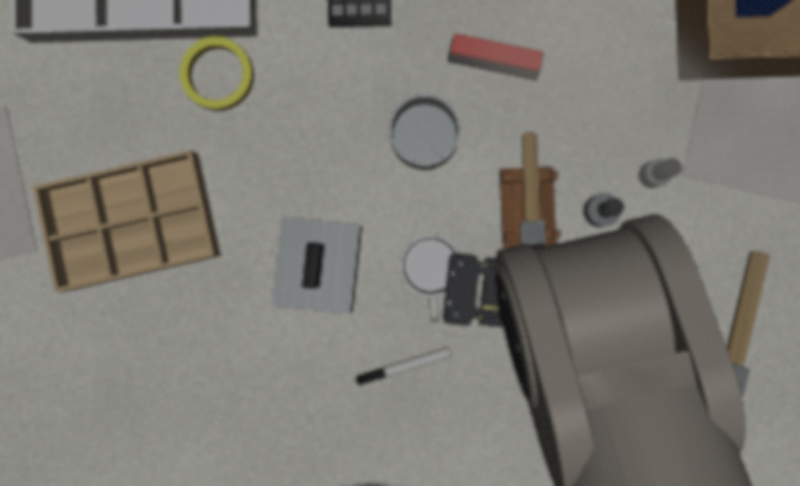

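The cover sits on the block at (444.4, 57.7) and −7.6°, the same as the block, so it is flush. The brush is on its rest. Gauges come next.

>>> step_arm(deltas=[[-0.0286,-0.0315,0,0,0,0,0.6],[-0.0286,-0.0315,0,0,0,0,0.6],[-0.0286,-0.0315,0,0,0,0,0.6],[-0.0286,-0.0315,0,0,0,0,0.6],[0,0,0,0,0,0,0.6]])

```text
t: 27.85
tool_pos: [436.6, -285.7, 259.1]
eef_rot: [0.066, 0.997, -0.017, 0.035]
ft_force: [0.4, 0.9, 0.1]
opening: 56.3
grip_force: 0.0
```

```bash
python3 -c "
from tcp import *
to((507.2,-331,120));to((507.2,-331,53))"
```

```text
J [-1.24 -0.49  1.37  1.98  0.54  1.23  1.39] tcp [ 436.6 -285.7  259.1] yaw(x line) deg 172.46 z [ 0.067 -0.038 -0.997] grip 0.0
tool move [-65.8 -31.5 145.1]
J [-1.24 -0.49  1.37  1.98  0.54  1.23  1.39] tcp [ 436.6 -285.7  259.1] yaw(x line) deg 172.46 z [ 0.067 -0.038 -0.997] grip 0.0
tool move [-61.  -29.5 211.9]
```

```bash
python3 -c "
from tcp import *
to((650,-200,250))
s=state();R=Ro.from_quat(s['eef_rot']);t=Ro.from_euler('z',-7.6,degrees=True)*Ro.from_quat([0,1,0,0]);print((R.inv()*t).as_rotvec().round(3))"
```

```text
J [-1.24 -0.49  1.37  1.98  0.54  1.23  1.39] tcp [ 436.6 -285.7  259.1] yaw(x line) deg 172.46 z [ 0.067 -0.038 -0.997] grip 0.0
tool move [-199.1  113.6   20.1]
[-0.029  0.072  0.   ]
```

>>> step_arm(deltas=[[-0.033,0.019,0.003,0,0,0,0.6],[-0.033,0.019,0.003,0,0,0,0.6],[-0.033,0.019,0.003,0,0,0,0.6],[-0.033,0.019,0.003,0,0,0,0.6],[-0.033,0.019,0.003,0,0,0,0.6],[-0.033,0.019,0.003,-0.029,0.072,0,0.6],[0,0,0,0,0,0,0.6]])

```text
t: 28.72
tool_pos: [538.6, -153.6, 316.1]
eef_rot: [0.063, 0.997, -0.015, 0.052]
ft_force: [-1.2, -0.6, 0.1]
opening: 56.5
grip_force: 0.0
```

```bash
python3 -c "
from tcp import *
to((556,-406,120))
s=state();R=Ro.from_quat(s['eef_rot']);t=Ro.from_euler('z',-7.6,degrees=True)*Ro.from_quat([0,1,0,0]);print((R.inv()*t).as_rotvec().round(3))"
```

```text
J [-1.58 -0.49  1.37  1.85  0.56  1.33  1.11] tcp [ 538.6 -153.6  316.1] yaw(x line) deg 172.79 z [ 0.101 -0.037 -0.994] grip 0.0
tool move [ -28.1 -243.4  206. ]
[-0.024  0.105  0.006]
```

>>> step_arm(deltas=[[0,0.04,0,0,0,0,0.6],[0,0.04,0,0,0,0,0.6],[0,0.04,0,0,0,0,0.6],[0,0.04,0,0,0,0,0.6],[0,0.04,0,0,0,0,0.6],[0,0.04,0,0,0.05,0,0.6],[0,0.04,0,0,0.05,0,0.6],[0,0.04,0,0,0,0,0.6],[0,0.04,0,0,0,0,0.6],[0,0.04,0,0,0,0,0.6],[0,0,0,0,0,0,0.6]])

```text
t: 30.1
tool_pos: [511.3, 221.2, 341.8]
eef_rot: [0.063, 0.997, 0.001, 0.038]
ft_force: [0.6, -0.3, -0.9]
opening: 56.5
grip_force: 0.0
```

```bash
cat >> tcp.py <<'E'
def level(yaw):
    R=Ro.from_quat(state()['eef_rot']);t=Ro.from_euler('z',yaw,degrees=True)*Ro.from_quat([0,1,0,0]);print("turn",(R.inv()*t).as_rotvec().round(3))
E
python3 -c "
from tcp import *
to((450,400,250));level(-7.6);level(45)"
```

```text
J [-2.31 -0.49  1.37  1.79  0.55  1.43  0.42] tcp [511.3 221.2 341.8] yaw(x line) deg 172.74 z [ 0.077 -0.003 -0.997] grip 0.0
tool move [ 90.2 169.   86.3]
turn [0.007 0.077 0.006]
turn [-0.029  0.074 -0.911]
```

>>> step_arm(deltas=[[0,0,0.03,0,0.038,0,0.6],[0,0,0.03,0,0.038,0,0.6],[0,0,0.03,0,0,0,0.6],[0,0,0.03,0,0,0,0.6],[0,0,0,0,0,0,0.6]])

```text
t: 30.72
tool_pos: [467.5, 197.5, 247.8]
eef_rot: [0.065, 0.998, 0.014, 0.022]
ft_force: [1.6, 0.5, 0.8]
opening: 56.3
grip_force: 0.0
```

```bash
python3 -c "
from tcp import *
to((450,400,250));level(-7.6);level(45)"
```

```text
J [-2.21 -0.49  1.37  2.01  0.54  1.23  0.41] tcp [467.5 197.5 247.8] yaw(x line) deg 172.46 z [ 0.046  0.026 -0.999] grip 0.0
tool move [ 43.8 198.4   2.2]
turn [0.032 0.043 0.002]
turn [ 0.01   0.054 -0.916]
```

```bash
cat > fk.py <<'E'
import numpy as np,itertools
from scipy.spatial.transform import Rotation as Ro
from scipy.optimize import least_squares
def fk(q,p,s):
    h,L1,L2,L3,a,b,o1=p
    M=Ro.from_euler('z',s[0]*q[0]+o1)*Ro.from_euler('y',q[1]); x=np.array([0,0,h])+M.apply([a,0,L1])
    M=M*Ro.from_euler('z',s[1]*q[2])*Ro.from_euler('y',q[3]); x=x+M.apply([b,0,L2])
    M=M*Ro.from_euler('z',s[2]*q[4])*Ro.from_euler('y',q[5]); x=x+M.apply([0,0,L3])
    return x,M*Ro.from_euler('z',s[3]*q[6])
E
python3 - <<'E'
from fk import *
D=[([-1.25647,.42669,.07387,1.60665,-.0341,1.11083,-.0671],[301.8,603.2,204.8],[0,0,-1]),
([-.53,-.28,.96,2.38,-.65,.23,2.68],[526.8,-224.7,274.9],[.738,.013,-.675]),
([-.86,-.01,1.03,2.26,-1.02,.16,2.73],[656.2,-111.4,277.6],[.728,.024,-.685]),
([-.84,0,.93,2.18,-.09,.27,1.69],[654.9,-106,275.9],[.64,-.038,-.767]),
([-.46,.23,.58,2.18,-1.02,.16,2.56],[688.6,-95.7,193.2],[.628,-.027,-.778]),
([-.7,.32,.9,2.06,-.75,.43,2.26],[691.1,-92.9,197],[.507,-.017,-.861]),
([-.21,.45,.32,2.1,-1.02,.16,2.55],[701.9,-96.9,74.2],[.503,-.018,-.864]),
([-1.24,.27,1.12,2.25,-.41,.46,1.7],[556.3,56.6,140.6],[.338,-.007,-.941]),
([-1.09,.37,1.12,1.91,-.38,1.09,1.72],[548.3,49.5,219.2],[0,0,-1]),
([-.77,.72,.79,1.89,-.69,.83,2.03],[620.8,67.7,18.2],[0,0,-1]),
([-1.27,.33,1.2,2.22,-.41,.85,1.63],[444.3,58.5,127.3],[0,0,-1]),
([-1.33,-.48,1.37,2.13,.5,1.17,1.24],[411,-190.7,201.3],[0,.012,-1]),
([-2.21,-.49,1.37,2.01,.54,1.23,.41],[467.5,197.5,247.8],[.046,.026,-.999])]
for s in itertools.product((1,-1),repeat=4):
    if s[3]<0: continue
    def f(p):
        r=[]
        for q,x,z in D:
            X,M=fk(q,p,s); r+=list((X-x)/5)+list((M.apply([0,0,1])-z)*40)
        return np.array(r)
    best=min((least_squares(f,[300,400,400,250,0,0,o]) for o in(0,1.57,3.14,-1.57)),key=lambda r:r.cost)
    print(s,round(best.cost,1),best.x.round(3))
E
```

```text
(1, 1, 1, 1) 25622.4 [ 6.69573e+02 -5.78767e+02 -1.23100e+00  5.84731e+02 -2.10543e+02
 -7.35986e+02 -4.36000e-01]
(1, 1, -1, 1) 26494.9 [-2.553700e+01 -5.025790e+02 -3.274720e+02  5.224210e+02 -2.934220e+02
 -1.127281e+03 -7.380000e-01]
(1, -1, 1, 1) 34437.4 [-3.81362e+02 -2.27909e+02 -7.35222e+02  2.81793e+02  4.35434e+02
 -8.38240e+02  7.48000e-01]
(1, -1, -1, 1) 29273.5 [ 8.29790e+01 -2.37153e+02 -6.45367e+02  4.38902e+02  4.25976e+02
 -5.37856e+02  5.50000e-01]
(-1, 1, 1, 1) 16146.8 [ 9.26030e+01  8.52889e+02 -9.72350e+01  3.73699e+02  5.21218e+02
  4.66840e+02 -5.60000e-01]
(-1, 1, -1, 1) 20849.8 [-2.94030e+02  7.14404e+02 -2.71901e+02  2.54192e+02  5.46447e+02
  9.95580e+01 -6.82000e-01]
(-1, -1, 1, 1) 5199.0 [-1.12403e+02  4.37164e+02  3.74535e+02  1.76103e+02 -2.13390e+01
 -3.24557e+02  5.00000e-03]
(-1, -1, -1, 1) 51.6 [ 3.02664e+02  5.43603e+02  5.20588e+02  3.72878e+02 -2.18930e+01
 -1.83140e+01 -5.70000e-02]
```

```bash
cat > sim.py <<'E'
from fk import *
P=[302.664,543.603,520.588,372.878,-21.893,-18.314,-.057];S=(-1,-1,-1,1)
lo=np.array([-2.85,-.5,-1.23,.21,-1.02,.16,-2.73])+.01;hi=np.array([2.85,2.14,1.37,2.46,4.16,2.05,2.73])-.01
S7=-1
def F(q): return fk(q,P,(-1,-1,-1,S7))
def err(q,x,M):
    X,R=F(q); return np.r_[(x-X)/1000,(M*R.inv()).as_rotvec()]
def ik(q,x,M,n=12,lam=.01):
    q=q.copy()
    for _ in range(n):
        e=err(q,x,M); J=np.empty((6,7))
        for i in range(7):
            d=q.copy();d[i]+=1e-4;J[:,i]=(e-err(d,x,M))/1e-4
        free=np.ones(7,bool)
        for _ in range(4):
            Jf=J*free; dq=Jf.T@np.linalg.solve(Jf@Jf.T+lam**2*np.eye(6),e)
            bad=free&(((q+dq)>hi)|((q+dq)<lo)&True)
            if not bad.any(): break
            free&=~bad
        q=np.clip(q+np.clip(dq,-.1,.1),lo,hi)
    return q
def run(q,rows):
    x,M=F(q)
    for r in rows:
        x=x+M.apply(np.array(r[:3])*1000);M=M*Ro.from_rotvec(r[3:6]);q=ik(q,x,M)
        x0,M0=F(q)
        if np.linalg.norm(x0-x)>3: x,M=x0,M0
    return q
E
python3 - <<'E'
from sim import *
import sim
for s7 in(1,-1):
    sim.S7=s7
    M=F([-1.25647,.42669,.07387,1.60665,-.0341,1.11083,-.0671])[1]; M2=F([-1.09,.37,1.12,1.91,-.38,1.09,1.72])[1]
    print(s7,M.as_matrix()[:,0].round(2),"want -.894 .447",M2.as_matrix()[:,0].round(2),"want -.999,.043")
sim.S7=-1
q=np.array([-1.25647,.42669,.07387,1.60665,-.0341,1.11083,-.0671]);x,M=F(q);print(M.as_matrix().round(2))
print("sim brush",run(q,[[-.0391,-.0427,0,0,0,0]]*15).round(2),"real -.2 .33 .62 1.83 -.22 1.05 1.61")
q=np.array([-1.27,.33,1.2,2.22,-.41,.85,1.63]);q=run(q,[[0,0,.03,0,0,0]]*2);print(q.round(2),"real -1.1 .43 1.02 2.26 -.56 .73 1.75")
q=np.array([-1.1,.43,1.02,2.26,-.56,.73,1.75]);q=run(q,[[0,0,-.035,0,0,0]]*4+[[0,-.05,0,0,0,0]]*5);print(q.round(2),"real -1.33 -.48 1.37 2.13 .5 1.17 1.24")
E
```

```text
1 [-0.38 -0.93  0.  ] want -.894 .447 [0.38 0.93 0.  ] want -.999,.043
-1 [-0.5  -0.87  0.  ] want -.894 .447 [-0.09 -1.   -0.  ] want -.999,.043
[[-0.5  -0.87 -0.  ]
 [-0.87  0.5  -0.  ]
 [ 0.   -0.   -1.  ]]
sim brush [-0.81  1.26  0.9   0.38 -0.83  1.52  0.59] real -.2 .33 .62 1.83 -.22 1.05 1.61
[-1.11  0.44  1.04  2.26 -0.57  0.75  1.77] real -1.1 .43 1.02 2.26 -.56 .73 1.75
[-0.77  0.66  1.01  1.63 -0.59  1.19  1.81] real -1.33 -.48 1.37 2.13 .5 1.17 1.24
```

```bash
sed -i 's/^def F(q).*/def F(q):\n    x,M=fk(q,P,(-1,-1,-1,S7)); return x,M*Ro.from_euler("z",np.pi\/2+.05)/' sim.py
python3 - <<'E'
from sim import *
q=np.array([-1.25647,.42669,.07387,1.60665,-.0341,1.11083,-.0671]);x,M=F(q);print(M.as_matrix().round(2))
print("sim brush",run(q,[[-.0391,-.0427,0,0,0,0]]*15).round(2),"real -.2 .33 .62 1.83 -.22 1.05 1.61")
q=np.array([-1.1,.43,1.02,2.26,-.56,.73,1.75]);q=run(q,[[0,0,-.035,0,0,0]]*4+[[0,-.05,0,0,0,0]]*5);print(q.round(2),"real -1.33 -.48 1.37 2.13 .5 1.17 1.24")
q0=np.array([-2.21,-.49,1.37,2.01,.54,1.23,.41]);x,M=F(q0);print(x,M.as_matrix().round(2))
D=ds={"up":[0,0,-.03,0,0,0],"dn":[0,0,.03,0,0,0],"x+":[.03,0,0,0,0,0],"x-":[-.03,0,0,0,0,0],"y+":[0,.03,0,0,0,0],"y-":[0,-.03,0,0,0,0],"yaw+":[0,0,0,0,0,.15],"yaw-":[0,0,0,0,0,-.15]}
for k,v in D.items(): print(k,run(q0,[v]*4).round(2))
# self-motion options at this pose
for j3 in (1.0,.6,.2):
    from scipy.optimize import least_squares
    b=min((least_squares(lambda q:np.r_[err(q,x,M)*50,(q[2]-j3)*.5],np.clip(q0+np.random.uniform(-.8,.8,7),lo,hi),bounds=(lo-.001,hi+.001)) for _ in range(8)),key=lambda r:r.cost);print("self",j3,b.cost.round(4),b.x.round(2))
E
```

```text
[[-0.84  0.54 -0.  ]
 [ 0.54  0.84 -0.  ]
 [-0.   -0.   -1.  ]]
sim brush [-0.51  0.16  1.01  2.03 -0.16  1.03  1.68] real -.2 .33 .62 1.83 -.22 1.05 1.61
[-1.2  -0.32  1.35  2.19  0.36  1.05  1.39] real -1.33 -.48 1.37 2.13 .5 1.17 1.24
[464.56620108 186.02375313 264.02134886] [[-0.97  0.23  0.06]
 [ 0.23  0.97  0.02]
 [-0.05  0.03 -1.  ]]
up [-2.1  -0.47  1.19  1.84  0.47  1.45  0.45]
dn [-2.15 -0.49  1.36  2.21  0.6   1.05  0.34]
x+ [-2.04 -0.46  1.05  2.17  0.47  1.21  0.25]
x- [-2.1  -0.49  1.36  1.92  0.53  1.28  0.55]
y+ [-2.41 -0.49  1.36  1.94  0.55  1.28  0.23]
y- [-1.78 -0.49  1.18  2.11  0.5   1.22  0.64]
yaw+ [-2.2  -0.49  1.36  2.01  0.54  1.23 -0.19]
yaw- [-2.2  -0.49  1.36  2.01  0.54  1.23  1.01]
self 1.0 0.0 [-1.45  0.05  1.    2.   -0.04  1.06  1.01]
self 0.6 0.0 [-1.05  0.05  0.6   1.98 -0.02  1.06  1.01]
self 0.2 0.0 [-0.64  0.04  0.2   1.98 -0.01  1.06  1.  ]
```

```bash
cat > search.py <<'E'
from sim import *
from bench import state
import time
q0=np.array(state()["joint_positions"]);rng=np.random.default_rng(1)
x,M=F(q0);print(x.round(),state()["tool_pos"].round())
prim=[np.r_[s*.04*np.eye(3)[i],0,0,0] for i in range(3) for s in(1,-1)]+[np.r_[0,0,0,s*.12*np.eye(3)[i]] for i in range(3) for s in(1,-1)]
prim+=[np.r_[a*.03,b*.03,c*.03,0,0,0] for a in(1,-1) for b in(1,-1) for c in (1,-1)]
def score(q): return abs(q[2])+2*max(0,.25-q[1])+max(0,abs(q[6])-1.5)+max(0,abs(q[4])-.5)
beam=[(score(q0),q0,[])];t=time.time()
for d in range(6):
    new=list(beam)
    for sc,q,h in beam:
        for k in range(len(prim)):
            r=run(q,[prim[k]]*4);X,M=F(r);R=np.hypot(X[0],X[1])
            if X[2]<200 or R<400 or abs(M.as_matrix()[2,2])<.6 or X[0]<250: continue
            new.append((score(r),r,h+[k]))
    new.sort(key=lambda b:b[0]); out=[]
    for b in new:
        if all(np.abs(b[1]-o[1]).max()>.08 for o in out): out.append(b)
        if len(out)==6: break
    beam=out; print(d,round(beam[0][0],2),beam[0][1].round(2),[prim[k].round(3).tolist() for k in beam[0][2]],F(beam[0][1])[0].round(),round(time.time()-t))
E
python3 search.py
```

```text
[464. 186. 263.] [467. 198. 248.]
0 2.35 [-2.33 -0.32  1.21  1.84  0.33  1.38  0.26] [[0.03, 0.03, -0.03, 0.0, 0.0, 0.0]] [370. 328. 382.] 3
1 0.94 [-1.42  0.39  0.94  1.94  0.04  0.55  0.82] [[0.0, 0.0, 0.0, -0.0, -0.12, -0.0], [-0.03, 0.03, 0.03, 0.0, 0.0, 0.0]] [652. 265. 223.] 21
2 0.37 [-0.33  0.1  -0.08  2.03 -0.27  0.32  1.15] [[0.0, 0.0, 0.0, -0.12, -0.0, -0.0], [0.0, 0.0, 0.0, -0.0, -0.12, -0.0], [-0.03, 0.03, 0.03, 0.0, 0.0, 0.0]] [670. 279. 300.] 40
3 0.03 [-0.41  0.44 -0.03  1.57 -0.14  0.44  1.  ] [[0.0, 0.0, 0.0, -0.12, -0.0, -0.0], [0.0, 0.0, 0.0, -0.0, -0.12, -0.0], [-0.03, 0.03, 0.03, 0.0, 0.0, 0.0], [-0.03, 0.03, 0.03, 0.0, 0.0, 0.0]] [857. 367. 320.] 59
4 0.0 [-0.45  0.43  0.    1.44 -0.    1.23  0.99] [[0.0, 0.0, 0.0, -0.12, -0.0, -0.0], [0.0, 0.0, 0.0, -0.0, -0.12, -0.0], [-0.03, 0.03, 0.03, 0.0, 0.0, 0.0], [0.0, 0.0, 0.0, 0.0, 0.12, 0.0], [0.0, 0.0, 0.0, 0.12, 0.0, 0.0]] [670. 279. 300.] 81
5 0.0 [-0.45  0.43  0.    1.44 -0.    1.23  0.99] [[0.0, 0.0, 0.0, -0.12, -0.0, -0.0], [0.0, 0.0, 0.0, -0.0, -0.12, -0.0], [-0.03, 0.03, 0.03, 0.0, 0.0, 0.0], [0.0, 0.0, 0.0, 0.0, 0.12, 0.0], [0.0, 0.0, 0.0, 0.12, 0.0, 0.0]] [670. 279. 300.] 103
```

>>> step_arm(deltas=[[0,0,0,-0.12,0,0,0.6],[0,0,0,-0.12,0,0,0.6],[0,0,0,-0.12,0,0,0.6],[0,0,0,-0.12,0,0,0.6],[0,0,0,0,-0.12,0,0.6],[0,0,0,0,-0.12,0,0.6],[0,0,0,0,-0.12,0,0.6],[0,0,0,0,-0.12,0,0.6],[-0.03,0.03,0.03,0,0,0,0.6],[-0.03,0.03,0.03,0,0,0,0.6],[-0.03,0.03,0.03,0,0,0,0.6],[-0.03,0.03,0.03,0,0,0,0.6]])

```text
t: 32.22
tool_pos: [567.0, 261.1, 249.0]
eef_rot: [0.115, 0.941, 0.225, 0.225]
ft_force: [-0.8, 0.3, -0.6]
opening: 56.3
grip_force: 0.0
```

```bash
python3 -c "
from tcp import *
to((650,250,280));level(-7.6)"
```

```text
J [-1.59 -0.05  1.13  2.24 -0.3   0.31  1.14] tcp [567.  261.1 249. ] yaw(x line) deg 159.94 z [ 0.476  0.371 -0.797] grip 0.0
tool move [-87.4  14.7  10.6]
turn [ 0.487  0.428 -0.107]
```

```bash
sed -i 's/range(6):/range(4):/' search.py; python3 search.py
```

```text
[572. 257. 250.] [567. 261. 249.]
0 0.96 [-1.49  0.25  0.96  1.94  0.07  0.79  0.62] [[0.0, 0.0, 0.0, 0.12, 0.0, 0.0]] [572. 257. 250.] 4
1 0.39 [-1.13  0.11 -0.    2.02  0.61  0.49 -0.27] [[0.03, 0.03, -0.03, 0.0, 0.0, 0.0], [0.03, 0.03, 0.03, 0.0, 0.0, 0.0]] [420. 558. 285.] 29
2 0.02 [-0.75  0.26  0.02  2.    0.11  0.25  0.5 ] [[0.03, -0.03, -0.03, 0.0, 0.0, 0.0], [-0.03, 0.03, 0.03, 0.0, 0.0, 0.0], [0.03, 0.03, 0.03, 0.0, 0.0, 0.0]] [595. 458. 211.] 52
3 0.0 [-0.98  0.65  0.    1.3   0.38  1.07  0.09] [[0.03, 0.03, -0.03, 0.0, 0.0, 0.0], [0.03, 0.03, 0.03, 0.0, 0.0, 0.0], [0.0, 0.0, 0.0, 0.12, 0.0, 0.0], [-0.03, 0.03, 0.03, 0.0, 0.0, 0.0]] [612. 608. 223.] 73
```

>>> step_arm(deltas=[[0.03,0.03,-0.03,0,0,0,0.6],[0.03,0.03,-0.03,0,0,0,0.6],[0.03,0.03,-0.03,0,0,0,0.6],[0.03,0.03,-0.03,0,0,0,0.6],[0.03,0.03,0.03,0,0,0,0.6],[0.03,0.03,0.03,0,0,0,0.6],[0.03,0.03,0.03,0,0,0,0.6],[0.03,0.03,0.03,0,0,0,0.6],[0,0,0,0.12,0,0,0.6],[0,0,0,0.12,0,0,0.6],[0,0,0,0.12,0,0,0.6],[0,0,0,0.12,0,0,0.6]])

```text
t: 33.72
tool_pos: [411.5, 526.5, 245.9]
eef_rot: [0.162, 0.971, -0.007, 0.177]
ft_force: [-1.2, -0.9, 0.5]
opening: 56.2
grip_force: 0.0
```

```bash
python3 -c "
from tcp import *
to((600,350,250));level(-7.6);level(25)"; python3 search.py
```

```text
J [-1.28  0.33  0.11  1.71  0.36  1.06 -0.11] tcp [411.5 526.5 245.9] yaw(x line) deg 160.51 z [ 0.342 -0.071 -0.937] grip 0.0
tool move [-223.3 -107.1   73.1]
turn [ 0.01   0.357 -0.197]
turn [-0.093  0.353 -0.76 ]
[390. 533. 257.] [412. 527. 246.]
0 0.01 [-0.91  0.35 -0.01  1.64 -0.15  1.13  0.4 ] [[0.0, 0.0, 0.0, 0.0, 0.12, 0.0]] [390. 533. 257.] 4
1 0.0 [-0.98  0.67  0.    1.23 -0.02  1.68  0.31] [[0.0, 0.0, 0.0, 0.0, 0.12, 0.0], [0.0, 0.0, 0.0, 0.12, 0.0, 0.0]] [390. 533. 257.] 27
2 0.0 [-0.98  0.67  0.    1.23 -0.02  1.68  0.31] [[0.0, 0.0, 0.0, 0.0, 0.12, 0.0], [0.0, 0.0, 0.0, 0.12, 0.0, 0.0]] [390. 533. 257.] 49
3 0.0 [-0.85  0.43 -0.    1.    0.04  2.02  0.42] [[0.0, 0.0, 0.0, 0.0, 0.12, 0.0], [-0.0, -0.0, -0.04, 0.0, 0.0, 0.0], [0.0, 0.0, 0.0, 0.12, 0.0, 0.0], [-0.03, -0.03, -0.03, 0.0, 0.0, 0.0]] [438. 422. 540.] 70
```

```bash
cat > route.py <<'E'
from sim import *
from bench import state
def route(wps,yaw=-7.6,step=45,q=None):
    q=np.array(state()["joint_positions"]) if q is None else q
    x,M=F(q);t=Ro.from_euler('z',yaw,degrees=True)*Ro.from_quat([0,1,0,0]);d=(M.inv()*t).as_rotvec();n=int(np.ceil(np.linalg.norm(d)/.15))
    for i in range(n): M=M*Ro.from_rotvec(d/n); q=ik(q,x,M)
    print("level",q.round(2))
    for w in wps:
        v=np.array(w)-x;n=int(np.ceil(np.linalg.norm(v)/step));worst=0
        for i in range(n): x=x+v/n;q=ik(q,x,M)
        print(w,n,q.round(2),F(q)[0].round())
    return q
E
python3 - <<'E'
from route import *
A=(555.8,-406.2);C1=(560,255)
for via in [(620,100),(520,100)]:
  for zz in(170,200):
    route([(*via,zz),(*A,zz),(*A,53),(*A,zz),(*via,zz),(*C1,zz),(*C1,58),(*C1,zz),(*via,zz),(507,-331,zz),(507,-331,53),(507,-331,zz),(*via,zz),(546,324,zz),(546,324,58),(546,324,zz),(*via,zz),(422,-334,zz),(422,-334,53),(422,-334,zz),(*via,zz),(532,394,zz),(532,394,58)]);print()
E
```

```text
level [-0.97  0.37 -0.03  1.61  0.01  1.17  0.54]
(620, 100, 170) 12 [-0.37  0.39  0.19  1.77 -0.09  0.99  1.4 ] [620. 100. 170.]
(555.8, -406.2, 170) 12 [ 0.31  0.5   0.36  1.63 -0.2   1.04  2.27] [ 556. -406.  170.]
(555.8, -406.2, 53) 3 [ 0.33  0.63  0.32  1.71 -0.25  0.85  2.31] [ 556. -406.   53.]
(555.8, -406.2, 170) 3 [ 0.3   0.5   0.36  1.63 -0.2   1.04  2.27] [ 556. -406.  170.]
(620, 100, 170) 12 [-0.38  0.39  0.2   1.77 -0.09  0.99  1.4 ] [620. 100. 170.]
(560, 255, 170) 4 [-0.6   0.37  0.14  1.8  -0.06  0.98  1.11] [560. 255. 170.]
(560, 255, 58) 3 [-0.59  0.5   0.12  1.87 -0.09  0.77  1.13] [560. 255.  58.]
(560, 255, 170) 3 [-0.6   0.37  0.14  1.8  -0.06  0.98  1.11] [560. 255. 170.]
(620, 100, 170) 4 [-0.38  0.39  0.2   1.77 -0.09  0.99  1.4 ] [620. 100. 170.]
(507, -331, 170) 10 [ 0.19  0.37  0.39  1.82 -0.17  0.98  2.2 ] [ 507. -331.  170.]
(507, -331, 53) 3 [ 0.24  0.51  0.35  1.9  -0.24  0.77  2.27] [ 507. -331.   53.]
(507, -331, 170) 3 [ 0.19  0.37  0.4   1.82 -0.17  0.98  2.2 ] [ 507. -331.  170.]
(620, 100, 170) 10 [-0.39  0.39  0.21  1.77 -0.09  0.99  1.4 ] [6
[... 5866 characters left out ...]
71  0.53  0.15  1.83 -0.1   0.79  1.04] [546. 324.  58.]
(546, 324, 200) 4 [-0.73  0.37  0.17  1.73 -0.07  1.05  1.01] [546. 324. 200.]
(520, 100, 200) 6 [-0.5   0.2   0.28  1.95 -0.06  1.    1.35] [520. 100. 200.]
(422, -334, 200) 10 [ 0.05  0.24  0.62  1.94 -0.17  1.01  2.29] [ 422. -334.  200.]
(422, -334, 53) 4 [ 0.14  0.45  0.54  2.05 -0.34  0.73  2.45] [ 422. -334.   53.]
(422, -334, 200) 4 [ 0.04  0.24  0.64  1.94 -0.17  1.01  2.3 ] [ 422. -334.  200.]
(520, 100, 200) 10 [-0.53  0.2   0.31  1.95 -0.07  1.    1.35] [520. 100. 200.]
(532, 394, 200) 7 [-0.82  0.42  0.16  1.67 -0.07  1.07  0.91] [532. 394. 200.]
(532, 394, 58) 4 [-0.8   0.56  0.14  1.77 -0.1   0.82  0.93] [532. 394.  58.]
```

```bash
python3 -c "
from tcp import *
level(-90)
from route import *
route([(620,100,200),(556,-406,200),(556,-406,53)],yaw=-90)"
```

```text
turn [0.258 0.279 1.225]
level [-1.18  0.37  0.23  1.61 -0.09  1.17 -0.82]
(620, 100, 200) 11 [-0.57  0.38  0.44  1.75 -0.18  1.05  0.04] [620. 100. 200.]
(556, -406, 200) 12 [ 0.14  0.51  0.59  1.61 -0.31  1.11  0.91] [ 556. -406.  200.]
(556, -406, 53) 4 [ 0.19  0.66  0.52  1.71 -0.41  0.88  0.99] [ 556. -406.   53.]
```

>>> step_arm(deltas=[[0,0,0,0.0287,0.031,0.1361,0.6],[0,0,0,0.0287,0.031,0.1361,0.6],[0,0,0,0.0287,0.031,0.1361,0.6],[0,0,0,0.0287,0.031,0.1361,0.6],[0,0,0,0.0287,0.031,0.1361,0.6],[0,0,0,0.0287,0.031,0.1361,0.6],[0,0,0,0.0287,0.031,0.1361,0.6],[0,0,0,0.0287,0.031,0.1361,0.6],[0,0,0,0.0287,0.031,0.1361,0.6],[0,0,0,0,0,0,0.6]])

```text
t: 34.98
tool_pos: [412.5, 525.5, 245.4]
eef_rot: [0.707, 0.707, 0.002, -0.0]
ft_force: [-0.1, -0.7, -0.1]
opening: 56.6
grip_force: 0.0
```

```bash
python3 -c "
from tcp import *
to((620,100,200));level(-90)
from look import *
look()"
```

```text
J [-1.2   0.39  0.26  1.59 -0.11  1.17 -0.91] tcp [412.5 525.5 245.4] yaw(x line) deg 90.04 z [ 0.002  0.003 -1.   ] grip 0.0
tool move [-425.7  207.1   44.6]
turn [ 0.002 -0.003  0.001]
brush 819 42.2 (array([ 513.5, -234.1]), array([197.5,  74.7]), -1.8)
tinrim 224 58.7 (array([619.3, -91.6]), array([95.5, 93.6]), -1.5)
block 412 47.1 (array([444.5,  58. ]), array([119.8, 105.7]), -7.8)
covtop 1266 49.8 (array([444.3,  57.6]), array([119.7, 104.5]), -7.6)
grip on blk 217 88.9 (array([444.5,  57.4]), array([59.8, 20.3]), -7.6)
gauge 0.83 [369, 225, 389, 241] 82 [ 421.9 -334. ] 93.4
gauge 0.56 [390, 173, 419, 189] 83 [ 556.1 -406.2] 93.3
```

>>> step_arm(deltas=[[-0.0473,0.023,0.005,0,0,0,0.6],[-0.0473,0.023,0.005,0,0,0,0.6],[-0.0473,0.023,0.005,0,0,0,0.6],[-0.0473,0.023,0.005,0,0,0,0.6],[-0.0473,0.023,0.005,0,0,0,0.6],[-0.0473,0.023,0.005,0,0,0,0.6],[-0.0473,0.023,0.005,0,0,0,0.6],[-0.0473,0.023,0.005,0,0,0,0.6],[-0.0473,0.023,0.005,0,0,0,0.6],[-0.046,-0.0058,0,0,0,0,0.6],[-0.046,-0.0058,0,0,0,0,0.6],[-0.046,-0.0058,0,0,0,0,0.6],[-0.046,-0.0058,0,0,0,0,0.6],[-0.046,-0.0058,0,0,0,0,0.6],[-0.046,-0.0058,0,0,0,0,0.6],[-0.046,-0.0058,0,0,0,0,0.6],[-0.046,-0.0058,0,0,0,0,0.6],[-0.046,-0.0058,0,0,0,0,0.6],[-0.046,-0.0058,0,0,0,0,0.6]])

```text
t: 37.45
tool_pos: [561.9, -360.2, 197.6]
eef_rot: [0.705, 0.709, 0.001, -0.001]
ft_force: [0.7, 1.0, 0.1]
opening: 56.6
grip_force: 0.0
```

```bash
python3 -c "
from tcp import *
to((556,-406,110));level(-90)
S=cloud(read_camera('side'));p=S.reshape(-1,3)
p=p[(p[:,2]>82)&(p[:,2]<105)&(p[:,0]>330)&(p[:,0]<680)&(p[:,1]<-240)]
import numpy as np
from scipy.cluster.hierarchy import fclusterdata
c=fclusterdata(p[:,:2],20,'distance') if len(p)>1 else []
for i in set(c): print(i,(c==i).sum(),np.median(p[c==i],0).round(1))"
```

```text
J [ 0.09  0.46  0.54  1.65 -0.27  1.1   0.71] tcp [ 561.9 -360.2  197.6] yaw(x line) deg 90.34 z [ 0.001  0.003 -1.   ] grip 0.0
tool move [-46.1  -6.3  87.4]
turn [ 0.001 -0.003  0.006]
1 79 [ 555.4 -413.5   91.5]
2 75 [ 421.4 -341.6   91.9]
3 72 [ 507.1 -338.4   91.5]
```

>>> step_arm(deltas=[[-0.046,-0.006,0,0,0,0,0.6],[0,0,0.04,0,0,0,0.6],[0,0,0.03,0,0,0,0.6],[0,0,0,0,0,0,0.6]])

```text
t: 38.0
tool_pos: [555.2, -403.9, 125.3]
eef_rot: [0.706, 0.709, 0.001, -0.003]
ft_force: [0.9, 0.8, 0.7]
opening: 56.8
grip_force: 0.0
```

>>> step_arm(deltas=[[-0.002,0.001,0.03,0,0,0,0.6],[0,0,0.03,0,0,0,0.6],[0,0,0.013,0,0,0,0.6],[0,0,0,0,0,0,0.6],[0,0,0,0,0,0,0],[0,0,0,0,0,0,0],[0,0,0,0,0,0,0],[0,0,0,0,0,0,0],[0,0,0,0,0,0,0],[0,0,0,0,0,0,0],[0,0,0,0,0,0,0]])

```text
t: 39.38
tool_pos: [557.1, -407.1, 54.8]
eef_rot: [0.707, 0.708, 0.002, -0.0]
ft_force: [0.3, 0.6, 5.3]
opening: 23.5
grip_force: 30.0
```

>>> step_arm(deltas=[[0,0,-0.02,0,0,0,0],[0,0,-0.04,0,0,0,0],[0,0,-0.04,0,0,0,0],[0,0,-0.04,0,0,0,0],[0.0461,0.0057,0,0,0,0,0],[0.0461,0.0057,0,0,0,0,0],[0.0461,0.0057,0,0,0,0,0],[0.0461,0.0057,0,0,0,0,0],[0.0461,0.0057,0,0,0,0,0],[0.0461,0.0057,0,0,0,0,0],[0.0461,0.0057,0,0,0,0,0],[0.0461,0.0057,0,0,0,0,0],[0.0461,0.0057,0,0,0,0,0],[0.0461,0.0057,0,0,0,0,0],[0.0461,0.0057,0,0,0,0,0],[0.0388,-0.015,0,0,0,0,0],[0.0388,-0.015,0,0,0,0,0],[0.0388,-0.015,0,0,0,0,0],[0.0388,-0.015,0,0,0,0,0],[0,0,0,0,0,0,0]])

```text
t: 41.88
tool_pos: [556.9, 258.3, 197.3]
eef_rot: [0.705, 0.709, 0.002, -0.001]
ft_force: [-0.4, -0.2, -2.3]
opening: 23.5
grip_force: 30.0
```

```bash
python3 -c "
from tcp import *
to((560,255,110));level(-90)"
```

```text
J [-0.84  0.35  0.39  1.78 -0.15  1.04 -0.39] tcp [556.9 258.3 197.3] yaw(x line) deg 90.35 z [ 0.001  0.004 -1.   ] grip 29.974043369293213
tool move [-3.7  3.  87.3]
turn [ 0.001 -0.004  0.006]
```

>>> step_arm(deltas=[[-0.0037,0.003,0.03,0,0,0.006,0],[0,0,0.03,0,0,0,0],[0,0,0.027,0,0,0,0],[0,0,0.025,0,0,0,0],[0,0,0.015,0,0,0,0],[0,0,0.007,0,0,0,0],[0,0,0,0,0,0,0]])

```text
t: 42.75
tool_pos: [561.9, 251.5, 63.0]
eef_rot: [0.709, 0.705, 0.002, -0.001]
ft_force: [0.9, -0.0, -2.1]
opening: 23.8
grip_force: 30.0
```

>>> step_arm(deltas=[[0,0,0.0028,0,0,0,0],[0,0,0,0,0,0,0],[0,0,0,0,0,0,0.6],[0,0,0,0,0,0,0.6],[0,0,0,0,0,0,0.6],[0,0,0,0,0,0,0.6],[0,0,0,0,0,0,0.6],[0,0,-0.03,0,0,0,0.6],[0,0,-0.04,0,0,0,0.6],[0,0,-0.04,0,0,0,0.6],[0,0,-0.03,0,0,0,0.6],[-0.0378,0.0145,0,0,0,0,0.6],[-0.0378,0.0145,0,0,0,0,0.6],[-0.0378,0.0145,0,0,0,0,0.6],[-0.0378,0.0145,0,0,0,0,0.6]])

```text
t: 44.62
tool_pos: [619.1, 98.5, 199.5]
eef_rot: [0.709, 0.706, 0.002, -0.001]
ft_force: [-0.3, -0.1, 0.3]
opening: 56.0
grip_force: 0.0
```

>>> step_arm(deltas=[[-0.0431,-0.0113,0,0,0,0,0.6],[-0.0431,-0.0113,0,0,0,0,0.6],[-0.0431,-0.0113,0,0,0,0,0.6],[-0.0431,-0.0113,0,0,0,0,0.6],[-0.0431,-0.0113,0,0,0,0,0.6],[-0.0431,-0.0113,0,0,0,0,0.6],[-0.0431,-0.0113,0,0,0,0,0.6],[-0.0431,-0.0113,0,0,0,0,0.6],[-0.0431,-0.0113,0,0,0,0,0.6],[-0.0431,-0.0113,0,0,0,0,0.6],[0,0,0,0,0,0,0.6]])

```text
t: 46.0
tool_pos: [502.0, -334.3, 198.0]
eef_rot: [0.711, 0.704, 0.001, -0.0]
ft_force: [0.9, 0.2, -0.7]
opening: 56.5
grip_force: 0.0
```

```bash
cat > side.py <<'E'
from tcp import *
from scipy.cluster.hierarchy import fclusterdata
def side():
    p=cloud(read_camera('side')).reshape(-1,3)
    for lo,hi,x0,x1,y0,y1 in((82,105,330,680,-520,-240),(82,108,420,620,200,450)):
        q=p[(p[:,2]>lo)&(p[:,2]<hi)&(p[:,0]>x0)&(p[:,0]<x1)&(p[:,1]<y1)&(p[:,1]>y0)]
        if len(q)<2: continue
        c=fclusterdata(q[:,:2],20,'distance')
        for i in set(c): print((c==i).sum(),np.median(q[c==i],0).round(1))
E
python3 -c "
from side import *
to((507.2,-331,110));level(-90);side()"
```

```text
J [ 0.01  0.36  0.6   1.81 -0.23  1.05  0.69] tcp [ 502.  -334.3  198. ] yaw(x line) deg 89.44 z [ 0.001  0.002 -1.   ] grip 0.0
tool move [ 3.2  5.1 88. ]
turn [ 0.001 -0.002 -0.01 ]
73 [ 421.7 -341.7   92.1]
72 [ 507.  -338.9   91.7]
35 [559.  240.9  93.8]
```

>>> step_arm(deltas=[[0.0032,0.0051,0.03,0,0,-0.01,0.6],[0,0,0.03,0,0,0,0.6],[0,0,0.03,0,0,0,0.6],[0,0,0.03,0,0,0,0.6],[0,0,0.023,0,0,0,0.6],[0,0,0,0,0,0,0.6],[0,0,0,0,0,0,0],[0,0,0,0,0,0,0],[0,0,0,0,0,0,0],[0,0,0,0,0,0,0],[0,0,0,0,0,0,0],[0,0,0,0,0,0,0],[0,0,0,0,0,0,0]])

```text
t: 47.68
tool_pos: [509.5, -327.2, 55.3]
eef_rot: [0.705, 0.709, 0.002, -0.0]
ft_force: [-0.2, 0.5, 6.8]
opening: 23.5
grip_force: 30.0
```

>>> step_arm(deltas=[[0,0,-0.02,0,0,0,0],[0,0,-0.04,0,0,0,0],[0,0,-0.04,0,0,0,0],[0,0,-0.04,0,0,0,0],[0.0427,0.011,0,0,0,0,0],[0.0427,0.011,0,0,0,0,0],[0.0427,0.011,0,0,0,0,0],[0.0427,0.011,0,0,0,0,0],[0.0427,0.011,0,0,0,0,0],[0.0427,0.011,0,0,0,0,0],[0.0427,0.011,0,0,0,0,0],[0.0427,0.011,0,0,0,0,0],[0.0427,0.011,0,0,0,0,0],[0.0427,0.011,0,0,0,0,0],[0.0449,-0.0148,0,0,0,0,0],[0.0449,-0.0148,0,0,0,0,0],[0.0449,-0.0148,0,0,0,0,0],[0.0449,-0.0148,0,0,0,0,0],[0.0449,-0.0148,0,0,0,0,0],[0,0,0,0,0,0,0]])

```text
t: 50.18
tool_pos: [539.3, 328.1, 197.7]
eef_rot: [0.703, 0.711, 0.002, -0.001]
ft_force: [-0.2, -0.5, -2.6]
opening: 23.6
grip_force: 30.0
```

```bash
python3 -c "
from tcp import *
to((546,324.5,110));level(-90)"
```

```text
J [-0.95  0.38  0.39  1.74 -0.16  1.06 -0.49] tcp [539.3 328.1 197.7] yaw(x line) deg 90.62 z [ 0.001  0.004 -1.   ] grip 29.999213218688965
tool move [-4.   6.5 87.7]
turn [ 0.001 -0.004  0.011]
```

>>> step_arm(deltas=[[-0.002,0.006,0.03,0,0,0.01,0],[0,0,0.03,0,0,0,0],[0,0,0.027,0,0,0,0],[0,0,0.025,0,0,0,0],[0,0,0.015,0,0,0,0],[0,0,0.007,0,0,0,0],[0,0,0,0,0,0,0]])

```text
t: 51.05
tool_pos: [547.8, 322.4, 63.4]
eef_rot: [0.709, 0.705, 0.002, -0.001]
ft_force: [-0.0, -0.1, -3.0]
opening: 23.6
grip_force: 30.0
```

>>> step_arm(deltas=[[0,0,0.0028,0,0,0,0],[0,0,0,0,0,0,0],[0,0,0,0,0,0,0.6],[0,0,0,0,0,0,0.6],[0,0,0,0,0,0,0.6],[0,0,0,0,0,0,0.6],[0,0,0,0,0,0,0.6],[0,0,-0.03,0,0,0,0.6],[0,0,-0.04,0,0,0,0.6],[0,0,-0.04,0,0,0,0.6],[0,0,-0.03,0,0,0,0.6],[-0.0444,0.0144,0,0,0,0,0.6],[-0.0444,0.0144,0,0,0,0,0.6],[-0.0444,0.0144,0,0,0,0,0.6],[-0.0444,0.0144,0,0,0,0,0.6],[-0.0444,0.0144,0,0,0,0,0.6]])

```text
t: 53.05
tool_pos: [618.7, 98.4, 199.8]
eef_rot: [0.709, 0.705, 0.002, -0.001]
ft_force: [-0.5, 0.4, -0.4]
opening: 56.2
grip_force: 0.0
```

>>> step_arm(deltas=[[-0.0395,-0.018,0,0,0,0,0.6],[-0.0395,-0.018,0,0,0,0,0.6],[-0.0395,-0.018,0,0,0,0,0.6],[-0.0395,-0.018,0,0,0,0,0.6],[-0.0395,-0.018,0,0,0,0,0.6],[-0.0395,-0.018,0,0,0,0,0.6],[-0.0395,-0.018,0,0,0,0,0.6],[-0.0395,-0.018,0,0,0,0,0.6],[-0.0395,-0.018,0,0,0,0,0.6],[-0.0395,-0.018,0,0,0,0,0.6],[-0.0395,-0.018,0,0,0,0,0.6],[0,0,0,0,0,0,0.6]])

```text
t: 54.55
tool_pos: [416.5, -336.6, 198.1]
eef_rot: [0.71, 0.704, 0.001, -0.0]
ft_force: [0.9, -0.1, 0.7]
opening: 56.1
grip_force: 0.0
```

```bash
python3 -c "
from side import *
to((422,-334,110));level(-90);side()"
```

```text
J [-0.03  0.24  0.69  1.96 -0.19  1.01  0.74] tcp [ 416.5 -336.6  198.1] yaw(x line) deg 89.46 z [ 0.001  0.002 -1.   ] grip 0.0
tool move [ 2.4  5.4 88.1]
turn [ 0.001 -0.002 -0.009]
73 [ 421.9 -341.5   91.9]
```

>>> step_arm(deltas=[[0.0005,0.004,0.03,0,0,-0.009,0.6],[0,0,0.03,0,0,0,0.6],[0,0,0.03,0,0,0,0.6],[0,0,0.03,0,0,0,0.6],[0,0,0.023,0,0,0,0.6],[0,0,0,0,0,0,0.6],[0,0,0,0,0,0,0],[0,0,0,0,0,0,0],[0,0,0,0,0,0,0],[0,0,0,0,0,0,0],[0,0,0,0,0,0,0],[0,0,0,0,0,0,0],[0,0,0,0,0,0,0]])

```text
t: 56.22
tool_pos: [423.0, -332.9, 55.4]
eef_rot: [0.706, 0.709, 0.002, -0.0]
ft_force: [0.7, 2.0, 7.6]
opening: 23.4
grip_force: 30.0
```

>>> step_arm(deltas=[[0,0,-0.02,0,0,0,0],[0,0,-0.04,0,0,0,0],[0,0,-0.04,0,0,0,0],[0,0,-0.04,0,0,0,0],[0.0394,0.0179,0,0,0,0,0],[0.0394,0.0179,0,0,0,0,0],[0.0394,0.0179,0,0,0,0,0],[0.0394,0.0179,0,0,0,0,0],[0.0394,0.0179,0,0,0,0,0],[0.0394,0.0179,0,0,0,0,0],[0.0394,0.0179,0,0,0,0,0],[0.0394,0.0179,0,0,0,0,0],[0.0394,0.0179,0,0,0,0,0],[0.0394,0.0179,0,0,0,0,0],[0.0394,0.0179,0,0,0,0,0]])

```text
t: 58.1
tool_pos: [617.4, 102.2, 196.3]
eef_rot: [0.706, 0.709, 0.001, -0.001]
ft_force: [0.8, -0.4, -3.2]
opening: 23.2
grip_force: 30.0
```

>>> step_arm(deltas=[[0.049,-0.0147,0,0,0,0,0],[0.049,-0.0147,0,0,0,0,0],[0.049,-0.0147,0,0,0,0,0],[0.049,-0.0147,0,0,0,0,0],[0.049,-0.0147,0,0,0,0,0],[0.049,-0.0147,0,0,0,0,0],[0,0,0,0,0,0,0]])

```text
t: 58.98
tool_pos: [525.0, 399.1, 196.5]
eef_rot: [0.703, 0.711, 0.001, -0.001]
ft_force: [-0.3, -0.4, -4.5]
opening: 23.7
grip_force: 30.0
```

```bash
python3 -c "
from tcp import *
to((532,394,110));level(-90)"
```

```text
J [-1.04  0.43  0.4   1.67 -0.19  1.08 -0.57] tcp [525.  399.1 196.5] yaw(x line) deg 90.62 z [-0.     0.004 -1.   ] grip 29.999433159828186
tool move [-5.5  6.9 86.4]
turn [-0.    -0.004  0.011]
```

>>> step_arm(deltas=[[-0.003,0.006,0.03,0,0,0.01,0],[0,0,0.03,0,0,0,0],[0,0,0.027,0,0,0,0],[0,0,0.025,0,0,0,0],[0,0,0.015,0,0,0,0],[0,0,0.006,0,0,0,0],[0,0,0,0,0,0,0]])

```text
t: 59.85
tool_pos: [534.3, 391.9, 64.8]
eef_rot: [0.709, 0.705, 0.002, -0.001]
ft_force: [-0.7, -0.8, -3.7]
opening: 23.6
grip_force: 30.0
```

>>> step_arm(deltas=[[0,0,0.0045,0,0,0,0],[0,0,0,0,0,0,0],[0,0,0,0,0,0,0.6],[0,0,0,0,0,0,0.6],[0,0,0,0,0,0,0.6],[0,0,0,0,0,0,0.6],[0,0,0,0,0,0,0.6],[0,0,-0.03,0,0,0,0.6],[0,0,-0.04,0,0,0,0.6],[0,0,-0.04,0,0,0,0.6],[0,0,-0.03,0,0,0,0.6],[0.045,-0.015,0,0,0,0,0.6],[0.045,-0.015,0,0,0,0,0.6],[0.045,-0.015,0,0,0,0,0.6],[0.045,-0.015,0,0,0,0,0.6],[0,0,0,0,0,0,0.6]])

```text
t: 61.85
tool_pos: [471.7, 575.9, 199.5]
eef_rot: [0.707, 0.707, 0.001, -0.001]
ft_force: [0.3, -0.6, -1.4]
opening: 56.7
grip_force: 0.0
```

```bash
python3 -c "
from look import *
T,X=look();p=X.reshape(-1,3)
C=np.array([511.2,317.5]);a=np.radians(11.3);R=np.array([[np.cos(a),-np.sin(a)],[np.sin(a),np.cos(a)]])
l=np.c_[(p[:,:2]-C)@R,p[:,2]]
for cx in(-35.5,35.5):
  for cy in(-71,0,71):
    m=(abs(l[:,0]-cx)<34)&(abs(l[:,1]-cy)<34)&(l[:,2]>80)&(l[:,2]<112)
    if m.sum()>10: print(cx,cy,m.sum(),l[m].mean(0).round(1))
cv2.imwrite('pics/t9.png',cv2.resize(T['pixels'][90:345,60:480],(800,486)))"
```

```text
brush 823 42.3 (array([ 513.6, -233.6]), array([197.6,  74.5]), -1.0)
tinrim 222 58.5 (array([619.9, -91.6]), array([94.4, 93.8]), -2.3)
block 400 47.2 (array([444.3,  57.9]), array([120.1, 105.4]), -7.6)
cover 21 6.0 (array([602.9,  86.4]), array([224.3, 106. ]), 51.1)
covtop 1297 50.0 (array([444.6,  57.6]), array([119.3, 104.6]), -7.7)
grip on blk 216 89.2 (array([444.5,  57.4]), array([59.6, 20.2]), -7.0)
gauge 0.94 [109, 180, 138, 203] 99 [545.6 316.6] 98.9
gauge 0.93 [80, 192, 105, 204] 91 [532.1 386.9] 99.1
gauge 0.51 [140, 181, 162, 194] 91 [560.5 249. ] 98.1
35.5 -71 96 [ 34.1 -77.1  97.2]
35.5 0 101 [32.9 -9.7 96.8]
35.5 71 107 [34.1 63.3 96.9]
```

View pics/t9.png

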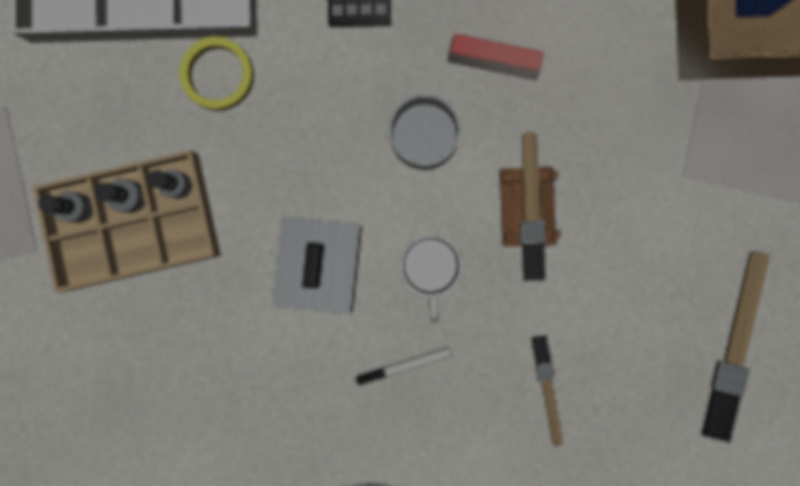

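The three gauges stand in the upper row of cells (crop px (70,206), (123,195), (172,183)). The cover is on the block, the brush is on its rest, and the tin, mug, stapler and tape are where they were. I'll check quickly that the gauges are upright.

```bash
python3 -c "
from h import *
for n in('top','side'):
  p=cloud(read_camera(n)).reshape(-1,3)
  for c in((560.5,249),(545.6,316.6),(532.1,386.9)):
    q=p[(np.linalg.norm(p[:,:2]-c,axis=1)<24)]
    t=q[(q[:,2]>92)&(q[:,2]<104)];A=np.c_[t[:,:2]-t[:,:2].mean(0),np.ones(len(t))]
    o=[]
    for lo,hi in((53,65),(65,77),(77,90)):
      s=q[(q[:,2]>lo)&(q[:,2]<hi)]
      if len(s)>12: o.append((len(s),circ(s[:,:2])))
    print(n,c,len(t),np.median(t[:,2]).round(1),np.linalg.lstsq(A,t[:,2],rcond=None)[0].round(3) if len(t)>5 else '',o)"
```

```text
top (560.5, 249) 85 98.7 [-9.0000e-03  1.0800e-01  9.8452e+01] [(20, (array([560.2, 250.5]), 11.7)), (15, (array([559.7, 250.3]), 11.0))]
top (545.6, 316.6) 86 99.2 [3.1000e-02 1.8300e-01 9.8783e+01] [(17, (array([545.3, 315.5]), 10.3)), (24, (array([545.7, 316.9]), 11.4)), (16, (array([545.9, 316.5]), 11.1))]
top (532.1, 386.9) 88 98.7 [2.200e-02 1.250e-01 9.838e+01] [(19, (array([532.8, 389. ]), 11.2)), (27, (array([532.4, 388.4]), 10.9)), (18, (array([532.4, 389.9]), 11.7))]
side (560.5, 249) 22 95.6 [5.2000e-02 3.2000e-02 9.5561e+01] [(18, (array([559.7, 242.4]), 7.8)), (14, (array([559.7, 243.3]), 7.7)), (20, (array([559.1, 242.1]), 8.1))]
side (545.6, 316.6) 20 96.3 [-1.8000e-02  4.0000e-03  9.6255e+01] [(15, (array([545.3, 309.7]), 7.8)), (17, (array([545.7, 309.4]), 9.1)), (18, (array([544.4, 307.7]), 7.8))]
side (532.1, 386.9) 20 96.5 [6.000e-02 1.280e-01 9.612e+01] [(19, (array([530.2, 380.6]), 8.2)), (20, (array([531.5, 381.3]), 8.0))]
```

The handle axes are vertical: their centres shift by about 1 mm or less over 25 mm of height, and the slopes seen on the tops come from edge pixels. All three stand on the crate floor, so I'm handing in.

```bash
python3 -c "
from bench import *
print(sign_off())"
```

```text
the job is handed in; nothing more can be done
None
```

I handed the job in at about 62 s of robot time, and the hand-in returned no verdict: the brush was dipped, dabbed and laid back on its rest, the cover sits flush on the block, the three gauges present stand upright in their own crate cells, and the bystanders were left where they were.

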